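# Rinse cycle for the drain plugs

### The arm

A 6-joint arm with a two-finger parallel gripper is mounted at the origin on the work surface. World frame = base frame: x ahead of the robot, y to its left, z up, the work surface at z = 0. Lengths are in mm, angles in degrees, forces in N, time in s.
With the tool pointing down it reaches from about 350 to 850 mm from the base axis. Payload 8.1 kg.
Tool frame: the origin (TCP) lies midway between the tips of the shut fingers; the grasp point (between the pads) lies 19 mm behind it (hold_point_z is the distance from the TCP to the grasp point, in mm); z points along the fingers, y is the direction in which the jaws open and shut (so a half turn about z gives the same grasp; the last joint's range is limited). The gripper opens to 85 mm and grips with 20 to 120 N. Pads are 22 mm wide; open, the fingers measure 114 mm over their backs; the gripper's body (76 mm by 85 mm) begins 54 mm behind the grasp point. The pads swing forward as they close: fully open they stand 13 mm farther back than shut.
Start: joints at [-79.893, 7.471, 85.268, -0, 87.261, -4.893], TCP at [155.312, -579.555, 231.292] pointing down, gripper open.
Joint ranges: [-169.43, 169.43], [-51.17, 129.36], [1.28, 143.12], [-76.62, 256.62], [0, 156.53], [-152.29, 152.29]. Speed limits (degrees/s): [136.94, 136.94, 159.86, 180, 180, 180].

### API

Orientations are given as [roll, pitch, yaw] about the fixed x, y, z axes, in that order (R = Rz(yaw) Ry(pitch) Rx(roll)).
In Python, from bench import sense, snapshot, camera_params, hand_in, hold_point_z gives the robot as it stands.
- The arm moves only by the tool servo_tool, never from a script. Its argument "motion" is a list of rows, each a list of 7 numbers: the finger opening in mm, from 0 to 85.4, then the shift along the tool's x, y, z in mm, then the turn, a rotation vector about the tool's x, y, z in rad. A call has 1 to 10 rows; each row shifts and turns the pose as measured when the row begins, along the tool's axes as they then stand; what a row does not reach is not made up. A row lasts 1/10 s, in which the tool goes at most 50 mm and 8.59 degrees, less where a joint would pass 70% of its speed; a pose out of reach is approached as far as the arm can. A call with a gripper value outside its range is refused whole. The fingers move at their own pace and stop on an object; "force" is the grip in N (left out, the last holds). Time passes only in rows, so rows that do not move let the fingers close. It gives the time, the measured TCP pose, the force and the opening at its end, in the units of the state.
- sense(): the state, without advancing time (a new reading comes with each control period).
- snapshot(name): name is "scene" or "top" or "wrist"; returns the picture (480x640x3 uint8, blue, green, red); there is no depth.
- camera_params(name): a dict with "fx", "fy", "cx", "cy" (pixels), "D" ([k1, k2, p1, p2, k3] as OpenCV has them; the pictures are not rectified), "R" (3x3) and "t" (3): a world point X has camera coordinates R X + t; the wrist camera has in their place "tool_from_camera" (4x4, takes a point from camera to tool coordinates, whose origin is the TCP and whose axes are the flange's). Camera axes: x right, y down, z forward; pixel columns grow to the right and rows downward; lengths in mm; the calibration is good to about 2 mm. A picture is of the moment at which its call begins: read the wrist's pose just before it. camera_params takes no time and is no camera call.
- hand_in(): hands the job in, once; it reports no verdict.
The state is a dict: "time": time; "joint_pos": joint angles; "qd": joint speeds; "joint_efforts": joint torques, N m; "tool_pos": TCP position; "tcp_rot": TCP orientation; "ft_force": force on the tool from outside, world axes, zero at the start; "wrist_torque": the same for the moment, N m; "finger_gap": finger opening in mm.
Only numpy, scipy, OpenCV 4.12 (cv2) and the standard library are available. Lean on these libraries where they do the work, as an engineer would, in place of code of your own. Each camera call takes 0.05 s, during which the arm holds its last target. There are 200 camera calls.

### The job

Rinse the drain plugs: stand every drain plug you find, knob up, in the aluminium tray and let go, then start the cycle on the key panel by pressing the round key, the square key and the bar key fully down in that order, one key at a time. With all the plugs in the tray squeeze the rinse gun's trigger twice, each time fully home, held there for two seconds and let spring right back, then press the cross key to end the cycle. Finally stand all the plugs, knob up, wholly on the draining board, never press the triangular key or two keys at once, and leave the jar, brush and sealing ring about where they are.

Things in the scene. Friction and masses are not known exactly. Their poses are not given: they have to be found in the camera images.
- plug_a_c (a point): A drain plug of dark silicone: a flat round foot 48 mm across and 16 mm thick with a straight round pull knob 18 mm across on top of it, from 16 to 40 mm above its underside; 60 g. Point on its axis half-way up, 20 mm above its underside; z points up along the knob. Two to four of the four plugs are present.
- plug_b_c (a point): A drain plug of dark silicone: a flat round foot 48 mm across and 16 mm thick with a straight round pull knob 18 mm across on top of it, from 16 to 40 mm above its underside; 60 g. Point on its axis half-way up, 20 mm above its underside; z points up along the knob. Two to four of the four plugs are present.
- plug_c_c (a point): A drain plug of dark silicone: a flat round foot 48 mm across and 16 mm thick with a straight round pull knob 18 mm across on top of it, from 16 to 40 mm above its underside; 60 g. Point on its axis half-way up, 20 mm above its underside; z points up along the knob. Two to four of the four plugs are present.
- plug_d_c (a point): A drain plug of dark silicone: a flat round foot 48 mm across and 16 mm thick with a straight round pull knob 18 mm across on top of it, from 16 to 40 mm above its underside; 60 g. Point on its axis half-way up, 20 mm above its underside; z points up along the knob. Two to four of the four plugs are present.
- tray_in (a point): The aluminium rinse tray, an open flat tray fixed to the shelf, 140 mm (its x) by 160 mm (its y) outside, walls 4 mm thick and 18 mm high, floor about 4 mm thick. Point: centre of its inner floor; z up.
- gun_squeeze (a point): Rinse gun, clamped beyond the tray, barrel low, grip standing up. Point: 130 mm above the shelf, middle of a squeeze. x runs level from trigger to grip (away from nozzle and tray), z up. Grip: fixed upright bar, 26 mm wide (y), from x = -0.001 to +0.021, top 152 mm above the shelf. Trigger and grip together are about 51 mm thick at rest, 38 mm squeezed home. Barrel below: up to 73 mm above the shelf, nozzle end at x = -0.073.
- trigger_pad (a point): The gun's trigger, an aluminium blade 20 mm wide and 7 mm thick, hinged at its foot 74 mm above the shelf and free at its tip 144 mm up; at rest it leans away from the grip. Point: on its outer face 55 mm above the hinge; it moves with the trigger, about 12 mm towards the grip.
- gun_trigger (a joint): Trigger angle of the rinse gun in rad: 0 released, 0.22 squeezed home against its stop; a spring returns it. Takes about 3 N to start and 8 N to hold home at the height of the point.
- board_top (a point): The white ribbed draining board, fixed, 180 mm (its x) by 115 mm (its y), 12 mm high. Point: centre of its top face, 12 mm above the shelf; z up.
- key_round_top (a point): The round key (disc, 28 mm across) on the grey key panel, a box 130 by 170 mm and 30 mm high lying flat. The five keys are light plastic, sit at least 50 mm apart and change places from start to start. Point: centre of the key's top face, about 46 mm above the shelf when up; z up, x and y along the panel's sides; pressed straight down.
- key_round (a joint): Travel of the round key in m: 0 up, 0.006 fully down; spring return, about 1.5 N to start and 5 N to be fully down.
- key_square_top (a point): The square key (26 x 26 mm) on the grey key panel, a box 130 by 170 mm and 30 mm high lying flat. The five keys are light plastic, sit at least 50 mm apart and change places from start to start. Point: centre of the key's top face, about 46 mm above the shelf when up; z up, x and y along the panel's sides; pressed straight down.
- key_square (a joint): Travel of the square key in m: 0 up, 0.006 fully down; spring return, about 1.5 N to start and 5 N to be fully down.
- key_bar_top (a point): The bar key (oblong, 14 mm along the panel's x by 38 mm along its y) on the grey key panel, a box 130 by 170 mm and 30 mm high lying flat. The five keys are light plastic, sit at least 50 mm apart and change places from start to start. Point: centre of the key's top face, about 46 mm above the shelf when up; z up, x and y along the panel's sides; pressed straight down.
- key_bar (a joint): Travel of the bar key in m: 0 up, 0.006 fully down; spring return, about 1.5 N to start and 5 N to be fully down.
- key_cross_top (a point): The cross key (plus shape, two arms 34 mm long and 10 mm wide; its centre is solid) on the grey key panel, a box 130 by 170 mm and 30 mm high lying flat. The five keys are light plastic, sit at least 50 mm apart and change places from start to start. Point: centre of the key's top face, about 46 mm above the shelf when up; z up, x and y along the panel's sides; pressed straight down.
- key_cross (a joint): Travel of the cross key in m: 0 up, 0.006 fully down; spring return, about 1.5 N to start and 5 N to be fully down.
- key_triangle_top (a point): The triangular key (corners 20 mm from its centre); not used in this job on the grey key panel, a box 130 by 170 mm and 30 mm high lying flat. The five keys are light plastic, sit at least 50 mm apart and change places from start to start. Point: centre of the key's top face, about 46 mm above the shelf when up; z up, x and y along the panel's sides; pressed straight down.
- key_triangle (a joint): Travel of the triangle key in m: 0 up, 0.006 fully down; spring return, about 1.5 N to start and 5 N to be fully down.
- jar: White ceramic jar with a bamboo lid, 88 mm across, 125 mm high; bystander. Origin at the centre of its underside.
- brush: Wooden-backed scrubbing brush, 130 x 45 x 36 mm; bystander. Origin at the centre of its underside.
- gasket: Flat rubber sealing ring, 50 mm across with a 34 mm hole, 7 mm thick, lying among the plugs; bystander, not a plug. Origin at the centre of its underside.
Mind the look-alikes: they are no part of the job. What is shaped like the part that bears plug_a_c but purple is not meant. Leave any orange look-alike of the part that bears tray_in alone.

How it is judged:
By the outcome, as a careful person would: the job done as asked, in the order asked, and still so for the second after the job is handed in, with the robot touching nothing.
Of plug_a, plug_b, plug_c, plug_d only 2 to 4 are there at a start; the rules pass over those that are not, and their reading is None.
At some moment in a run one of plug_a, plug_b, plug_c, plug_d may be knocked a few centimetres aside while the robot is not near it.
Once in a run the grip may slacken for a moment while it holds something.
It also fails if it takes over 210 s, if anything falls off the work surface, if the arm or the gripper's body presses on something with over 40 N, if the wrist force passes 120 N, or if a joint passes its speed limit or range.

## Working session

There is one attempt and no reset: what is moved stays moved. The work goes in short steps, Python scripts to look and compute and a tool call to move; the robot and the scene stay as the last step left them, time stands still between calls to the robot, and variables do not carry over. Pictures are saved under pics/ and viewed, about 12 in all and at most 16, crops included, and the job is handed in when it is done.

Besides the shell and the picture viewer there is one more tool, called after ">>>" as name(argument=value, ...) on one line, values as JSON. servo_tool: Moves the arm, as the interface text tells. Its arguments: {"type":"object","properties":{"motion":{"type":"array"},"force":{"type":"number"}},"required":["motion"]}

```bash
ls; mkdir -p pics; python3 - <<'E'
from bench import *
import cv2,json
print(sense()); print(hold_point_z if not callable(hold_point_z) else hold_point_z())
for n in ("scene","top"):
    cv2.imwrite(f"pics/{n}0.png",snapshot(n))
for n in ("scene","top","wrist"): print(n,camera_params(n))
E
```

```text
pics
{'time': 0.0, 'joint_pos': array([-7.98950375e+01,  7.51422875e+00,  8.53294422e+01, -2.07913340e-03,
        8.72607856e+01, -4.89339892e+00]), 'qd': array([ 0.00499118,  0.00974544, -0.03442335, -0.06125537,  0.11369161,
       -0.00349616]), 'joint_efforts': array([-2.68655189e-03, -5.69404292e+01, -5.00549340e+01, -6.21158561e-04,
        1.45243984e-02, -2.80580474e-05]), 'tool_pos': array([ 155.18419704, -579.01992072,  230.25202871]), 'tcp_rot': array([-1.79895747e+02, -6.84135865e-03,  1.49984565e+01]), 'ft_force': array([ 1.11472157, -0.93812744, -0.22818857]), 'wrist_torque': array([-0.00654273, -0.02062779,  0.03703443]), 'finger_gap': 85.12579907960655}
18.700000000000003
scene {'fx': 505.9379217846428, 'fy': 505.9379217846428, 'cx': 322.02230126098743, 'cy': 240.7815807451812, 'D': array([0.0067525, 0.       , 0.       , 0.       , 0.       ]), 'R': array([[-0.29067443,  0.95677095, -0.00988568],
       [ 0.70026624,  0.20568303, -0.68360931],
       [-0.65202421, -0.20563035, -0.72978119]]), 't': array([ 169.79431153, -237.83266562, 1444.77396147])}
top {'fx': 565.
[... 229 characters left out ...]
  [-0.99278628,  0.00660575, -0.11971536],
       [ 0.11974373,  0.00407887, -0.99279646]]), 't': array([ -18.39979889,  481.25812474, 1383.19503075])}
wrist {'fx': 379.7111571409299, 'fy': 379.7111571409299, 'cx': 316.0699039409755, 'cy': 233.98036785124137, 'D': array([-0.07434798,  0.        ,  0.        ,  0.        ,  0.        ]), 'tool_from_camera': array([[-1.13175241e-04, -9.46954888e-01, -3.21366499e-01,
         8.23618791e+01],
       [ 9.99999990e-01, -8.01081118e-05, -1.16118114e-04,
        -7.37464855e-01],
       [ 8.42145526e-05, -3.21366509e-01,  9.46954888e-01,
        -1.43607366e+02],
       [ 0.00000000e+00,  0.00000000e+00,  0.00000000e+00,
         1.00000000e+00]])}
```

View pics/top0.png

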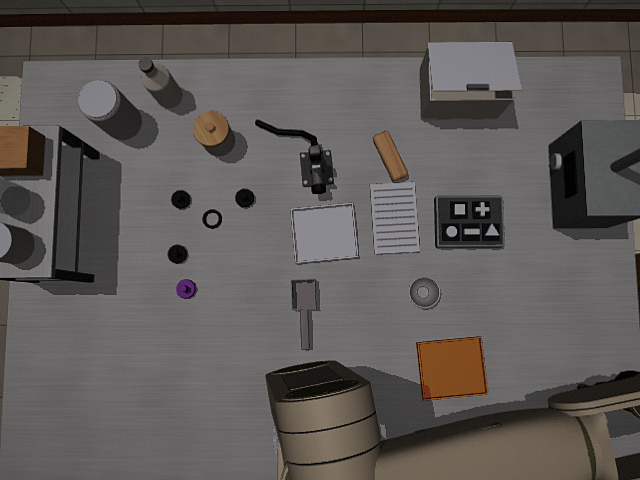

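View pics/scene0.png

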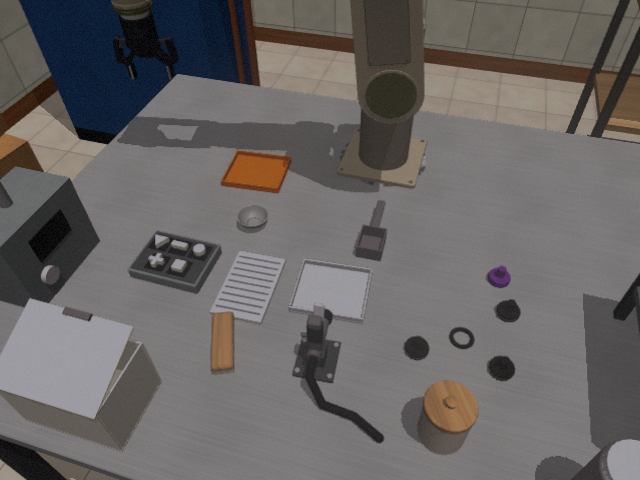

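Top view candidates:
- Dark plugs at (181,199), (245,198) and (178,254).
- Not plugs: sealing ring (212,219), purple look-alike (186,289).
- Trays: aluminium (325,233), orange look-alike (452,368).
- Keys: square (460,210), cross (482,209), round (452,232), bar (472,232), triangle (492,231).

Next I'll take zoomed crops and triangulate.

```bash
cat > lib.py <<'E'
import numpy as np, cv2
from scipy.spatial.transform import Rotation as Ro
from bench import *
def pose():
    s=sense(); return Ro.from_euler('xyz',s['tcp_rot'],degrees=True).as_matrix(), np.array(s['tool_pos'])
def ray(n,px,P=None):
    c=camera_params(n); K=np.array([[c['fx'],0,c['cx']],[0,c['fy'],c['cy']],[0,0,1]])
    u=cv2.undistortPoints(np.array([[px]],float),K,c['D'])[0,0]; d=np.array([u[0],u[1],1.])
    if n=='wrist':
        T=c['tool_from_camera']; R,t=P; o=R@T[:3,3]+t; d=R@T[:3,:3]@d
    else: R=np.array(c['R']); o=-R.T@c['t']; d=R.T@d
    return o,d/np.linalg.norm(d)
def atz(n,px,z,P=None):
    o,d=ray(n,px,P); return o+d*(z-o[2])/d[2]
def tri(*rays):
    A=sum(np.eye(3)-np.outer(d,d) for o,d in rays); b=sum((np.eye(3)-np.outer(d,d))@o for o,d in rays)
    X=np.linalg.solve(A,b); return X,[round(float(np.linalg.norm(np.cross(X-o,d))),1) for o,d in rays]
def proj(n,X,P=None):
    c=camera_params(n); K=np.array([[c['fx'],0,c['cx']],[0,c['fy'],c['cy']],[0,0,1]])
    if n=='wrist':
        T=np.linalg.inv(c['tool_from_camera']); R,t=P; R,t=T[:3,:3]@R.T, T[:3,3]-T[:3,:3]@R.T@t
    else: R,t=np.array(c['R']),np.array(c['t'])
    return cv2.projectPoints(np.array([X],float),cv2.Rodrigues(R)[0],t,K,c['D'])[0].reshape(2)
E
python3 - <<'E'
from lib import *
np.set_printoptions(precision=1,suppress=True)
t=cv2.imread('pics/top0.png'); s=cv2.imread('pics/scene0.png')
a=cv2.resize(t[175:310,155:295],None,fx=4,fy=4,interpolation=cv2.INTER_CUBIC)[:,:]
b=cv2.resize(t[120:275,285:515],None,fx=3,fy=3,interpolation=cv2.INTER_CUBIC)
cv2.imwrite('pics/c1.png',a); cv2.imwrite('pics/c2.png',b)
for nm,p,q in [('p1',(181,199),(502,367)),('p2',(245,198),(417,347)),('p3',(178,254),(509,310)),('ring',(212,219),(461,338)),('sq',(460,210),(179,266)),('cross',(482,209),(157,260)),('round',(452,232),(199,249)),('bar',(472,232),(180,244)),('tri',(492,231),(161,241))]:
    print(nm,*tri(ray('top',p),ray('scene',q)),atz('top',p,20)[:2])
for nm,c,z in [('tray',[(291,207),(354,204),(358,260),(295,264)],18),('board',[(371,183),(415,182),(419,251),(374,254)],12),('panel',[(435,197),(501,195),(503,247),(436,248)],30)]:
    print(nm,[atz('top',p,z)[:2] for p in c])
E
```

```text
p1 [592.9 360.9  13.1] [3.3, 3.3] [591.6 355.6]
p2 [594.3 197.4  10.9] [3.4, 3.4] [592.9 192.6]
p3 [451.8 366.3  12.1] [4.4, 4.4] [451.2 359.6]
ring [542.2 281.2   2.5] [1.8, 1.8] [539.5 275.6]
sq [ 554.5 -345.6   34.2] [3.2, 3.2] [ 558.3 -351.9]
cross [ 555.6 -399.3   38.5] [3.6, 3.6] [ 560.5 -407.7]
round [ 498.6 -323.    38.5] [3.0, 3.0] [ 502.3 -329.8]
bar [ 497.8 -372.    39.8] [3.5, 3.5] [ 502.  -380.2]
tri [ 499.9 -421.6   37.2] [4.3, 4.3] [ 504.2 -430.7]
tray [array([569.3,  75.8]), array([575.9, -84. ]), array([433.3, -92.4]), array([424.3,  65.5])]
board [array([ 631.3, -128.4]), array([ 633.1, -241. ]), array([ 455.6, -246.8]), array([ 448.7, -133.2])]
panel [array([ 590.2, -287.7]), array([ 594.2, -454.3]), array([ 462.4, -453.7]), array([ 461. , -286.5])]
```

View pics/c1.png

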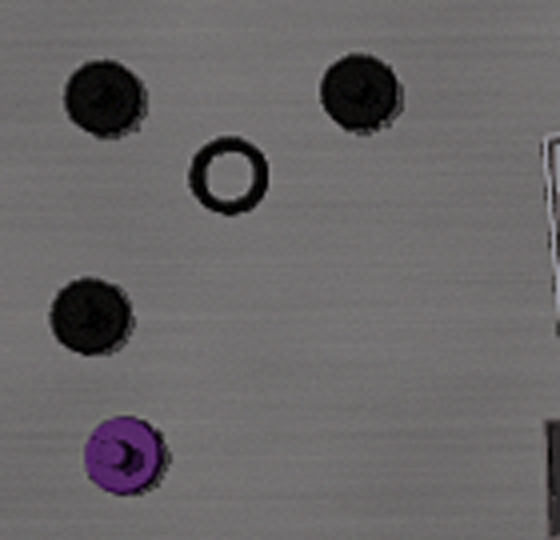

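View pics/c2.png

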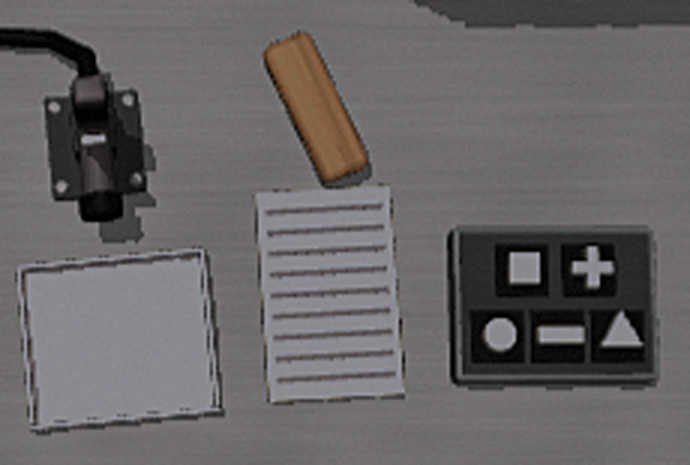

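Three dark plugs lie knob up, along with the ring and the purple decoy. The tray, board, gun, brush and key layout are clear. I'm moving the wrist camera to the plugs.

>>> servo_tool(motion=[[85,0,0,0,0,0,0.131],[85,0,0,0,0,0,0.131],[85,40,-33,0,0,0,0],[85,40,-33,0,0,0,0],[85,40,-33,0,0,0,0],[85,40,-33,0,0,0,0],[85,40,-33,0,0,0,0],[85,40,-33,0,0,0,0],[85,40,-33,0,0,0,0],[85,40,-33,0,0,0,0]])

```text
time: 1.1
tool_pos: [465.3, -326.1, 225.2]
tcp_rot: [-179.5, 0.3, -1.3]
ft_force: [0.7, -1.0, -0.7]
finger_gap: 85.2
```

>>> servo_tool(motion=[[85,2,-49,-6,0,0,0],[85,2,-49,-6,0,0,0],[85,2,-49,-6,0,0,0],[85,2,-49,-6,0,0,0],[85,2,-49,-6,0,0,0],[85,2,-49,-6,0,0,0],[85,2,-49,-6,0,0,0],[85,2,-49,-6,0,0,0],[85,2,-49,-6,0,0,0],[85,2,-49,-6,0,0,0]])

```text
time: 2.1
tool_pos: [494.6, 169.7, 283.3]
tcp_rot: [-179.2, 0.9, -1.3]
ft_force: [1.6, -0.5, -0.0]
finger_gap: 85.2
```

>>> servo_tool(motion=[[85,5,-40,0,0,0,0],[85,5,-40,0,0,0,0],[85,5,-40,0,0,0,0],[85,0,0,0,0,0,0],[85,0,0,0,0,0,0]])

```text
time: 2.6
tool_pos: [510.0, 301.1, 283.0]
tcp_rot: [-179.2, 1.1, -0.8]
ft_force: [-0.5, 0.1, 0.3]
finger_gap: 85.2
```

```bash
cat >> lib.py <<'E'
np.set_printoptions(precision=2,suppress=True)
def plan(x,y,z,yaw=0):
    "shift in tool axes and rotvec from the present pose to a straight-down one"
    R,t=pose(); print('at',t,sense()['tcp_rot'],'shift',R.T@(np.array([x,y,z])-t),'turn',Ro.from_matrix(R.T@Ro.from_euler('xyz',[180,0,yaw],degrees=True).as_matrix()).as_rotvec().round(3))
def blobs(im,P,thr=35,amin=300):
    g=im.max(axis=2); m=(g<thr).astype(np.uint8)
    n,l,st,c=cv2.connectedComponentsWithStats(m)
    for i in range(1,n):
        if st[i,4]>amin: print('blob',c[i],st[i],'z8->',atz('wrist',c[i],8,P)[:2])
E
python3 - <<'E'
from lib import *
P=pose(); im=snapshot('wrist'); cv2.imwrite('pics/w1.png',im); blobs(im,P); plan(520,290,283)
E
```

```text
blob [596.01  19.57] [584   0  31  40 627] z8-> [675.29  16.1 ]
blob [ 76.48 291.11] [  52  269   52   52 1244] z8-> [369.3 617.5]
blob [ 21.16 337.73] [   0  314   52   60 1568] z8-> [294.43 721.93]
blob [337.1  435.83] [    0   358   640   122 32259] z8-> [126.2  280.19]
at [509.84 300.89 282.92] [-179.17    1.07   -0.87] shift [10.32 10.73 -0.43] turn [-0.01  0.02 -0.01]
```

View pics/w1.png

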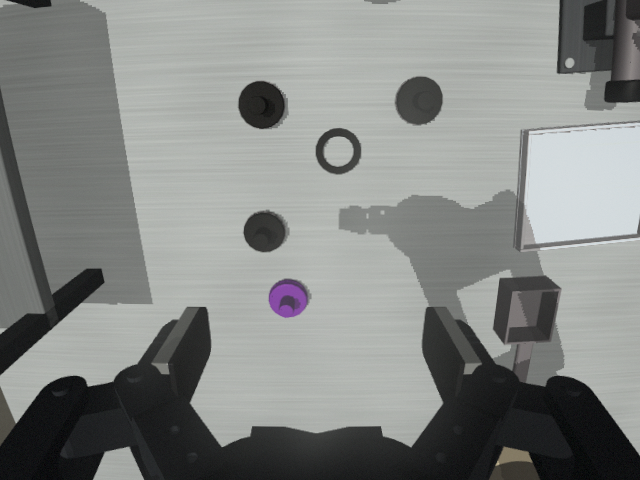

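Wrist view: plugs are at (261,105), (419,101) and (264,231), ring at (338,151), purple at (288,298), tray's left side at x≈520.

```bash
python3 - <<'E'
from lib import *
P=pose()
for nm,p,q in [('p1',(261,105),(181,199)),('p2',(419,101),(245,198)),('p3',(264,231),(178,254)),('ring',(338,151),(212,219))]:
    print(nm,*tri(ray('wrist',p,P),ray('top',q)),'w z8',atz('wrist',p,8,P)[:2],'top z8',atz('top',q,8)[:2])
for p in [(523,131),(519,249)]: print('tray',atz('wrist',p,18,P)[:2])
E
```

```text
p1 [590.65 358.23  18.84] [2.5, 2.5] w z8 [589.28 362.14] top z8 [593.96 358.88]
p2 [593.24 195.43   8.35] [2.2, 2.2] w z8 [591.28 196.42] top z8 [595.32 194.51]
p3 [451.34 364.    12.96] [2.5, 2.5] w z8 [448.84 367.24] top z8 [452.33 362.87]
ring [540.75 279.87   5.94] [1.6, 1.6] w z8 [539.93 281.18] top z8 [541.48 278.17]
tray [561.59  85.49]
tray [426.85  68.57]
```

>>> servo_tool(motion=[[60,16.5,21,33,-0.01,0.02,-0.01],[60,16.5,21,33,0,0,0],[60,16.5,21,33,0,0,0],[60,16.5,21,33,0,0,0],[60,16.5,21,33,0,0,0],[60,0,0,0,0,0,0],[60,0,0,0,0,0,0]])

```text
time: 3.35
tool_pos: [594.5, 185.0, 114.5]
tcp_rot: [-179.7, -0.4, -0.7]
ft_force: [-0.6, 0.6, 0.2]
finger_gap: 59.9
```

```bash
python3 - <<'E'
from lib import *
P=pose(); im=snapshot('wrist'); cv2.imwrite('pics/w2.png',im); plan(592.5,195.5,19)
print([proj('wrist',X,P) for X in ((592.5,195.5,40),(592.5,195.5,16),tuple(P[1]))])
E
```

```text
at [594.04 184.89 114.2 ] [-179.7    -0.32   -0.7 ] shift [ -2.2  -10.1   95.24] turn [-0.01 -0.01 -0.01]
[array([300.81, 250.43]), array([302.36, 237.77]), array([317.63, 307.81])]
```

View pics/w2.png

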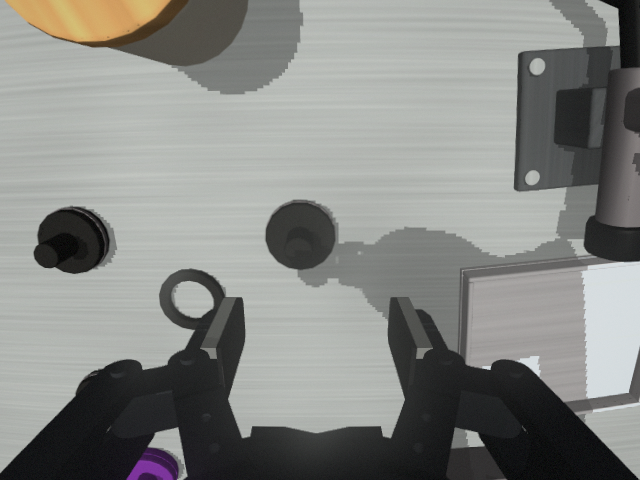

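Knob at about (296,243), roughly 3 mm farther in x than predicted. Descending to grip.

>>> servo_tool(motion=[[60,1,-6,35,-0.01,-0.01,-0.01],[60,0,-6,35,0,0,0],[60,0,0,14,0,0,0],[60,0,0,5,0,0,0],[60,0,0,0,0,0,0]])

```text
time: 3.9
tool_pos: [600.4, 199.7, 33.7]
tcp_rot: [179.9, -0.6, -0.1]
ft_force: [0.2, -0.4, 0.1]
finger_gap: 60.1
```

```bash
python3 - <<'E'
from lib import *
plan(595,197,20)
E
```

```text
at [600.36 199.66  33.7 ] [179.93  -0.55  -0.05] shift [-5.49  2.65 13.65] turn [ 0.   -0.01 -0.  ]
```

>>> servo_tool(force=50, motion=[[60,-4,2,6,0,-0.01,0],[60,-1.5,0,7,0,0,0],[60,0,0,0,0,0,0],[10,0,0,0,0,0,0],[10,0,0,0,0,0,0],[10,0,0,0,0,0,0],[10,0,0,0,0,0,0],[10,0,0,0,0,0,0]])

```text
time: 4.7
tool_pos: [598.4, 198.1, 26.3]
tcp_rot: [-180.0, -0.4, -0.1]
ft_force: [0.1, -0.6, -0.4]
finger_gap: 15.5
```

>>> servo_tool(motion=[[10,0,0,0,0,0,0],[10,0,0,0,0,0,0],[10,0,0,0,0,0,0]])

```text
time: 5.0
tool_pos: [598.3, 198.1, 26.2]
tcp_rot: [-180.0, -0.4, -0.1]
ft_force: [-0.1, -0.8, -0.3]
finger_gap: 15.8
```

```bash
python3 - <<'E'
from lib import *
P=pose(); im=snapshot('wrist'); cv2.imwrite('pics/w3.png',im); print(P[1],sense()['finger_gap'])
E
```

```text
[598.34 198.09  26.17] 15.605990554559687
```

View pics/w3.png

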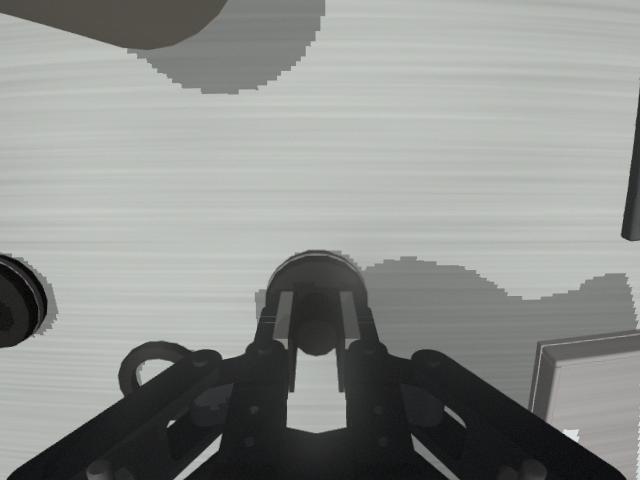

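The knob is between the pads at (317,330). Lifting and carrying to the tray.

>>> servo_tool(motion=[[10,0,0,-45,0,0,0],[10,0,0,-45,0,0,0],[10,0,0,-45,0,0,0],[10,-20,37,-8,0,0,0],[10,-20,37,-8,0,0,0],[10,-20,37,-8,0,0,0],[10,-20,37,-8,0,0,0],[10,-20,37,-8,0,0,0],[10,0,0,0,0,0,0],[10,0,0,0,0,0,0]])

```text
time: 6.05
tool_pos: [492.6, 6.8, 206.7]
tcp_rot: [179.9, -0.4, 0.0]
ft_force: [-0.3, 0.4, -0.6]
finger_gap: 15.8
```

```bash
python3 - <<'E'
from lib import *
P=pose(); im=snapshot('wrist'); cv2.imwrite('pics/w4.png',im); print(P[1],sense()['tcp_rot'],sense()['finger_gap'],sense()['ft_force'])
E
```

```text
[492.63   6.8  206.71] [179.85  -0.42   0.08] 15.5749910286459 [-0.52  0.02  0.59]
```

View pics/w4.png

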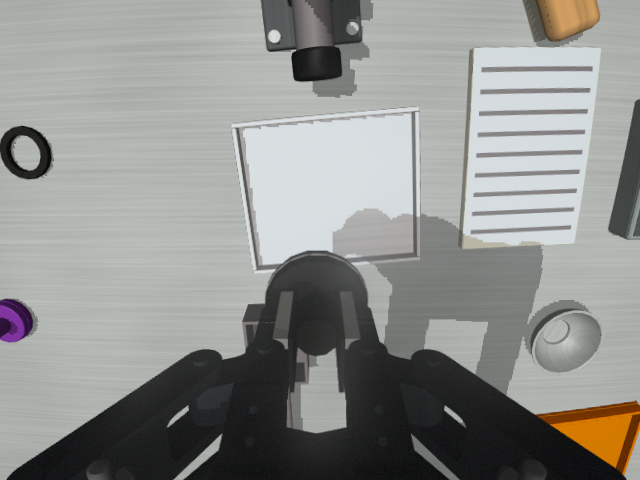

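Tray corners here: (233,125), (419,108), (420,258), (255,272). Board corners: (473,48), (601,46), (574,242), (462,245).

```bash
python3 - <<'E'
from lib import *
P=pose()
def quad(n,c,z,P=None):
    q=np.array([atz(n,p,z,P)[:2] for p in c]); yx=np.degrees(np.arctan2(*((q[0]+q[1]-q[2]-q[3])[::-1]))); yy=q[0]+q[3]-q[1]-q[2]
    print(n,q.mean(0),'yaw',yx,np.degrees(np.arctan2(-yy[0],yy[1])),'size',np.linalg.norm(q[0]-q[3]),np.linalg.norm(q[0]-q[1]))
T=[(233,125),(419,108),(420,258),(255,272)];B=[(473,48),(601,46),(574,242),(462,245)]
quad('wrist',T,18,P); quad('top',[(291,207),(354,204),(358,260),(295,264)],18)
quad('wrist',B,12,P); quad('top',[(371,183),(415,182),(419,251),(374,254)],12)
for p,q in zip(T+B,[(291,207),(354,204),(358,260),(295,264),(371,183),(415,182),(419,251),(374,254)]): print(tri(ray('wrist',p,P),ray('top',q)))
E
```

```text
wrist [500.43  -7.03] yaw 5.13864935004607 5.213958224539791 size 136.54772382312743 158.10027716293058
top [500.69  -8.77] yaw 3.731454539694857 2.817204042205278 size 145.3368257954813 159.97752565297642
wrist [ 540.26 -185.53] yaw 3.0772993155588715 2.5356629393436165 size 174.68276371743735 114.70847835502715
top [ 542.17 -187.32] yaw 1.6848420484396263 2.200944953937153 size 182.57682264163026 112.6535788558843
(array([563.05,  72.56,  48.34]), [1.3, 1.3])
(array([576.77, -83.52,   6.96]), [1.5, 1.5])
(array([434.79, -93.93,   7.2 ]), [1.1, 1.1])
(array([424.45,  65.69,  16.21]), [0.1, 0.1])
(array([ 629.77, -128.16,    2.94]), [3.5, 3.5])
(array([ 633.59, -241.64,    7.23]), [0.6, 0.6])
(array([ 454.77, -245.94,   14.41]), [0.7, 0.7])
(array([ 449.33, -133.84,    9.57]), [0.6, 0.6])
```

>>> servo_tool(motion=[[10,10,3,35,0,0,0],[10,10,3,35,0,0,0],[10,10,3,35,0,0,0],[10,10,3,35,0,0,0],[10,0,0,15,0,0,0],[10,0,0,0,0,0,0]])

```text
time: 6.7
tool_pos: [539.1, 1.0, 46.5]
tcp_rot: [179.9, -0.6, 0.5]
ft_force: [-0.7, 0.9, -1.2]
finger_gap: 16.0
```

```bash
python3 - <<'E'
from lib import *
plan(533,-5.6,31); print(sense()['finger_gap'])
P=pose();print(proj('wrist',P[1]+[0,0,14],P),proj('wrist',P[1]+[-5,0,14],P))
E
```

```text
at [539.07   0.95  46.47] [179.94  -0.59   0.52] shift [-6.29  6.48 15.41] turn [ 0.   -0.01  0.01]
15.994823871844762
[317.82 325.37] [317.69 336.24]
```

>>> servo_tool(motion=[[10,-3,5,7,0,-0.01,0.01],[10,-1,2,7,0,0,0],[10,0,0,4,0,0,0],[10,0,0,2,0,0,0]])

```text
time: 7.1
tool_pos: [536.4, -5.1, 30.0]
tcp_rot: [179.9, 0.0, 0.1]
ft_force: [-14.3, 2.1, 25.2]
finger_gap: 15.5
```

>>> servo_tool(motion=[[10,0,0,-1,0,0,0],[45,0,0,0,0,0,0],[45,0,0,0,0,0,0],[45,0,0,-20,0,0,0],[45,0,0,-45,0,0,0],[45,0,0,-45,0,0,0],[45,0,0,-40,0,0,0],[45,0,0,0,0,0,0]])

```text
time: 7.9
tool_pos: [536.9, -5.1, 188.5]
tcp_rot: [179.9, -0.2, 0.0]
ft_force: [0.6, -0.4, 0.6]
finger_gap: 45.3
```

```bash
python3 - <<'E'
from lib import *
P=pose(); im=snapshot('wrist'); cv2.imwrite('pics/w5.png',im); print(P[1],sense()['finger_gap']); plan(450,365,170)
E
```

```text
[536.88  -5.09 188.53] 44.999201715264874
at [535.65  -4.96 185.64] [179.93  -0.03   0.03] shift [ -85.48 -370.02   15.15] turn [ 0. -0.  0.]
```

View pics/w5.png

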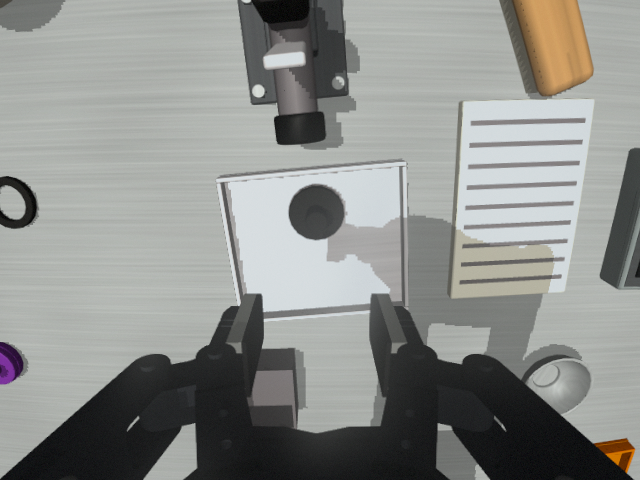

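Plug 1 stands in the tray at (316,212). Next is the plug near (451,364).

>>> servo_tool(motion=[[60,-9,-41,0,0,0,0],[60,-9,-41,0,0,0,0],[60,-9,-41,0,0,0,0],[60,-9,-41,0,0,0,0],[60,-9,-41,0,0,0,0],[60,-9,-41,4,0,0,0],[60,-9,-41,10,0,0,0],[60,-9,-41,20,0,0,0],[60,-9,-38,20,0,0,0],[60,0,0,0,0,0,0]])

```text
time: 8.95
tool_pos: [447.1, 370.7, 115.1]
tcp_rot: [179.6, 0.5, -0.4]
ft_force: [-0.9, 0.1, -1.0]
finger_gap: 60.0
```

```bash
cat >> lib.py <<'E'
def topplugs():
    im=snapshot('top'); m=(im.max(axis=2)<45).astype(np.uint8)
    n,l,st,c=cv2.connectedComponentsWithStats(m)
    for i in range(1,n):
        if 120<st[i,4]<500 and 120<c[i][0]<430 and 150<c[i][1]<300: print('top',c[i],st[i,4],atz('top',c[i],12)[:2])
    return im
def wplugs(P,zc=12):
    "dark discs seen by the wrist camera, as world positions at height zc"
    im=snapshot('wrist'); g=cv2.cvtColor(im,cv2.COLOR_BGR2GRAY); hsv=cv2.cvtColor(im,cv2.COLOR_BGR2HSV)
    m=((g<75)&(hsv[...,1]<60)).astype(np.uint8); m=cv2.morphologyEx(m,cv2.MORPH_OPEN,np.ones((3,3)))
    n,l,st,c=cv2.connectedComponentsWithStats(m)
    for i in range(1,n):
        if 900<st[i,4]<9000 and st[i,0]>0 and st[i,1]>0: print('w',c[i],st[i],atz('wrist',c[i],zc,P)[:2])
    return im
E
python3 - <<'E'
from lib import *
P=pose(); im=wplugs(P); cv2.imwrite('pics/w6.png',im); topplugs(); plan(451,364,20)
print([proj('wrist',(451,364,z),P) for z in (40,16,8)])
E
```

```text
w [456.23  86.07] [ 417   47   78   81 2627] [540.6  283.57]
w [320.93 226.48] [ 288  193   65   68 3538] [449.98 367.38]
top [180.58 199.21] 270 [592.62 358.86]
top [211.95 218.69] 149 [541.63 277.47]
top [323.41 220.34] 271 [535.42  -6.11]
top [127.22 252.96] 187 [455.4  490.91]
at [449.47 368.14 117.63] [179.63   0.38  -0.45] shift [ 2.21  3.49 97.64] turn [ 0.01  0.01 -0.01]
[array([327.31, 239.13]), array([326.07, 226.86]), array([325.71, 223.24])]
```

>>> servo_tool(motion=[[60,0,1,35,0.01,0.01,-0.01],[60,0,1,35,0,0,0],[60,0,0,18,0,0,0],[60,0,0,8,0,0,0],[60,0,0,3,0,0,0]])

```text
time: 9.55
tool_pos: [454.5, 362.2, 18.6]
tcp_rot: [-179.7, -0.6, -0.1]
ft_force: [0.2, 0.7, -0.7]
finger_gap: 60.1
```

```bash
python3 - <<'E'
from lib import *
plan(451,366.5,22)
E
```

```text
at [454.51 362.15  18.57] [-179.68   -0.57   -0.14] shift [-3.49 -4.36 -3.44] turn [-0.01 -0.01 -0.  ]
```

Close, then lift and carry towards tray spot b (467,32).

>>> servo_tool(motion=[[60,-2.5,-3.5,-3,-0.01,-0.01,0],[60,0,0,0,0,0,0],[10,0,0,0,0,0,0],[10,0,0,0,0,0,0],[10,0,0,0,0,0,0],[10,0,0,0,0,0,0],[10,0,0,0,0,0,0],[10,0,0,0,0,0,0]])

```text
time: 10.35
tool_pos: [455.5, 367.2, 27.3]
tcp_rot: [179.9, -0.3, -0.2]
ft_force: [0.6, 0.6, -1.2]
finger_gap: 15.8
```

>>> servo_tool(motion=[[10,0,0,-45,0,0,0],[10,0,0,-40,0,0,0],[10,2,41,-10,0,0,0],[10,2,41,0,0,0,0],[10,2,41,0,0,0,0],[10,2,41,0,0,0,0],[10,2,41,0,0,0,0],[10,2,41,0,0,0,0],[10,2,41,0,0,0,0],[10,2,35,0,0,0,0]])

```text
time: 11.35
tool_pos: [469.2, 37.9, 126.2]
tcp_rot: [179.9, -0.4, 0.3]
ft_force: [-0.1, 0.6, 0.0]
finger_gap: 15.7
```

```bash
python3 - <<'E'
from lib import *
P=pose(); cv2.imwrite('pics/w7.png',snapshot('wrist')); plan(468,32,31); print(sense()['finger_gap'])
E
```

```text
at [469.53  33.49 126.24] [179.71  -0.42   0.21] shift [-2.23  1.01 95.23] turn [ 0.01 -0.01  0.  ]
15.56692179660777
```

>>> servo_tool(motion=[[10,0,0,35,0.01,-0.01,0],[10,0,0,30,0,0,0],[10,0,0,15,0,0,0],[10,0,0,4,0,0,0],[10,0,0,0,0,0,0]])

```text
time: 11.9
tool_pos: [471.1, 30.5, 41.2]
tcp_rot: [-179.7, -0.0, -0.2]
ft_force: [0.9, 0.1, -0.4]
finger_gap: 15.7
```

```bash
python3 - <<'E'
from lib import *
plan(472,32,31.5)
E
```

```text
at [471.13  30.47  41.24] [-179.72   -0.04   -0.18] shift [ 0.86 -1.48  9.75] turn [-0.01 -0.   -0.  ]
```

>>> servo_tool(motion=[[10,0,-1,6,0,0,0],[10,0,0,4,0,0,0],[10,0,0,0,0,0,0]])

```text
time: 12.2
tool_pos: [472.8, 32.2, 32.8]
tcp_rot: [-179.7, -0.2, -0.1]
ft_force: [0.1, 0.8, -0.2]
finger_gap: 15.7
```

>>> servo_tool(motion=[[10,0,0,2,0,0,0],[45,0,0,0,0,0,0],[45,0,0,0,0,0,0],[45,0,0,0,0,0,0],[45,0,0,-20,0,0,0],[45,0,0,-45,0,0,0],[45,0,0,-45,0,0,0],[45,0,0,0,0,0,0]])

```text
time: 13.0
tool_pos: [471.9, 31.8, 144.9]
tcp_rot: [-179.7, -0.2, -0.1]
ft_force: [-0.2, -0.2, 0.4]
finger_gap: 45.0
```

>>> servo_tool(motion=[[60,14,-40,0,0,0,0],[60,14,-40,0,0,0,0],[60,14,-40,0,0,0,0],[60,14,-40,0,0,0,0],[60,14,-40,0,0,0,0],[60,14,-40,0,0,0,0],[60,14,-40,0,0,0,0],[60,14,-40,0,0,0,0],[60,0,0,20,0,0,0],[60,0,0,0,0,0,0]])

```text
time: 14.0
tool_pos: [592.4, 363.9, 127.1]
tcp_rot: [-179.7, -0.7, -0.4]
ft_force: [-0.7, -1.0, -2.1]
finger_gap: 60.2
```

```bash
python3 - <<'E'
from lib import *
P=pose(); im=wplugs(P); cv2.imwrite('pics/w8.png',im); topplugs(); plan(591.5,361,22)
E
```

```text
w [320.05 230.94] [ 288  200   65   64 3256] [590.53 362.31]
w [623.51 446.06] [ 605  426   35   49 1152] [368.78  66.25]
top [132.33 180.41] 381 [642.75 484.7 ]
top [211.74 218.46] 182 [542.23 278.01]
top [323.41 220.34] 271 [535.42  -6.11]
top [308.77 245.7 ] 274 [470.86  31.16]
at [593.98 363.93 131.12] [-179.56   -0.96   -0.44] shift [ -4.28   3.8  109.04] turn [-0.01 -0.02 -0.01]
```

>>> servo_tool(motion=[[60,-3,1,35,-0.01,-0.02,-0.01],[60,-2,1,35,0,0,0],[60,0,0,25,0,0,0],[60,0,0,10,0,0,0],[60,0,0,3,0,0,0]])

```text
time: 14.6
tool_pos: [595.0, 359.9, 30.5]
tcp_rot: [-179.8, -0.5, -0.1]
ft_force: [-0.6, 0.3, -0.3]
finger_gap: 59.8
```

```bash
python3 - <<'E'
from lib import *
plan(592,361.5,22)
E
```

```text
at [595.04 359.94  30.5 ] [-179.84   -0.47   -0.13] shift [-3.11 -1.53  8.48] turn [-0.   -0.01 -0.  ]
```

>>> servo_tool(motion=[[60,-3,-1,5,0,-0.01,0],[60,0,0,4,0,0,0],[10,0,0,0,0,0,0],[10,0,0,0,0,0,0],[10,0,0,0,0,0,0],[10,0,0,0,0,0,0],[10,0,0,0,0,0,0],[10,0,0,0,0,0,0]])

```text
time: 15.4
tool_pos: [595.9, 362.2, 28.4]
tcp_rot: [-179.6, -0.3, -0.2]
ft_force: [0.4, -0.6, -1.2]
finger_gap: 15.3
```

>>> servo_tool(motion=[[10,0,0,-45,0,0,0],[10,0,0,-45,0,0,0],[10,0,0,-30,0,0,0],[10,-12,41,0,0,0,0],[10,-12,41,0,0,0,0],[10,-12,41,0,0,0,0],[10,-12,41,0,0,0,0],[10,-12,41,0,0,0,0],[10,-12,41,0,0,0,0],[10,-12,41,0,0,0,0]])

```text
time: 16.4
tool_pos: [508.0, 70.3, 150.2]
tcp_rot: [-179.6, -0.5, 0.3]
ft_force: [0.2, -1.4, -0.4]
finger_gap: 15.6
```

>>> servo_tool(motion=[[10,-12,41,0,0,0,0],[10,-12,41,0,0,0,0],[10,-4,35,0,0,0,0],[10,0,0,20,0,0,0],[10,0,0,0,0,0,0]])

```text
time: 16.9
tool_pos: [477.6, -56.4, 129.9]
tcp_rot: [-179.7, -0.7, -0.0]
ft_force: [-1.2, 0.5, -0.6]
finger_gap: 15.7
```

```bash
python3 - <<'E'
from lib import *
P=pose(); cv2.imwrite('pics/w9.png',snapshot('wrist')); plan(478,-52,31); print(sense()['finger_gap'])
E
```

```text
at [478.92 -56.54 131.92] [-179.78   -0.81    0.02] shift [ -2.35  -4.15 100.91] turn [-0.   -0.01  0.  ]
15.46717431838852
```

>>> servo_tool(motion=[[10,-1,-2,35,0,-0.01,0],[10,-1,-2,35,0,0,0],[10,0,0,16,0,0,0],[10,0,0,6,0,0,0],[10,0,0,2,0,0,0],[10,0,0,0,0,0,0]])

```text
time: 17.55
tool_pos: [484.0, -49.4, 42.6]
tcp_rot: [-179.9, -0.8, 0.3]
ft_force: [0.3, 0.1, 0.2]
finger_gap: 15.2
```

```bash
python3 - <<'E'
from lib import *
plan(478,-52,32.5)
E
```

```text
at [483.99 -49.42  42.63] [-179.88   -0.8     0.35] shift [-6.15  2.56 10.04] turn [-0.   -0.01  0.01]
```

>>> servo_tool(motion=[[10,-4,2,6,0,-0.01,0],[10,-2,0,3,0,0,0],[10,0,0,0,0,0,0]])

```text
time: 17.85
tool_pos: [480.1, -51.8, 36.0]
tcp_rot: [-179.9, -0.5, 0.4]
ft_force: [-1.1, -0.8, -1.0]
finger_gap: 15.5
```

>>> servo_tool(motion=[[10,0,0,3,0,0,0],[10,0,0,2,0,0,0],[45,0,0,0,0,0,0],[45,0,0,0,0,0,0],[45,0,0,0,0,0,0],[45,0,0,-20,0,0,0],[45,0,0,-45,0,0,0],[45,0,0,-45,0,0,0],[45,0,0,-45,0,0,0],[45,0,0,0,0,0,0]])

```text
time: 18.85
tool_pos: [477.3, -51.9, 190.4]
tcp_rot: [-179.9, -0.3, 0.4]
ft_force: [1.2, 0.1, -0.2]
finger_gap: 45.0
```

>>> servo_tool(motion=[[0,2,39,0,0,0,0],[0,2,39,0,0,0,0],[0,2,39,0,0,0,0],[0,2,39,0,0,0,0],[0,2,39,0,0,0,0],[0,2,39,0,0,0,0],[0,2,39,0,0,0,0],[0,2,30,0,0,0,0],[0,0,0,0,0,0,0],[0,0,0,0,0,0,0]])

```text
time: 19.85
tool_pos: [497.8, -366.2, 190.2]
tcp_rot: [-179.9, -0.7, 0.6]
ft_force: [-0.1, 0.5, 0.5]
finger_gap: -0.1
```

```bash
python3 - <<'E'
from lib import *
topplugs(); P=pose(); im=snapshot('wrist'); cv2.imwrite('pics/w10.png',im); plan(500,-365,180)
g=cv2.cvtColor(im,cv2.COLOR_BGR2GRAY)
for thr in (150,190):
  n,l,st,c=cv2.connectedComponentsWithStats((g>thr).astype(np.uint8))
  for i in range(1,n):
    if 500<st[i,4]<5000: print(thr,c[i],st[i],atz('wrist',c[i],46,P)[:2])
E
```

```text
top [211.91 218.71] 150 [541.59 277.57]
top [323.41 220.34] 271 [535.42  -6.11]
top [342.13 242.36] 272 [478.81 -53.15]
top [308.77 245.7 ] 274 [470.86  31.16]
at [ 497.92 -365.37  190.35] [-179.96   -0.66    0.64] shift [ 1.96 -0.34 10.37] turn [-0.   -0.01  0.01]
150 [363.19 145.34] [ 341  122   46   47 1050] [ 553.92 -399.93]
150 [288.53 143.97] [ 272  127   34   35 1184] [ 554.32 -344.21]
150 [387.48 217.9 ] [366 194  42  37 824] [ 497.9  -421.79]
150 [261.24 215.95] [245 199  34  34 904] [ 498.47 -322.05]
150 [324.24 216.75] [301 208  48  18 828] [ 498.3  -371.75]
150 [413.19 336.19] [ 364  306   92   56 2632] [ 389.45 -452.55]
190 [27.14 12.42] [   0    0   64   29 1165] [ 649.82 -155.51]
190 [363.16 145.29] [ 341  123   45   46 1001] [ 553.96 -399.9 ]
190 [288.61 143.94] [ 272  127   34   35 1174] [ 554.34 -344.28]
190 [387.54 217.68] [367 195  40  36 748] [ 498.08 -421.83]
190 [261.24 216.06] [245 200  34  33 860] [ 498.37 -322.05]
190 [324.42 216.55] [301 209  47  17 740] [ 498.46 -371.89]
190 [413.15 336.17] [ 366  306   89   55 2465] [ 389.48 -452.52]
```

View pics/w10.png

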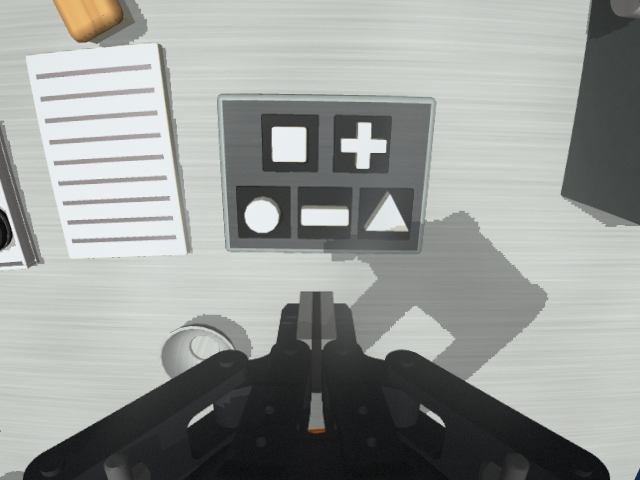

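Panel view: round (261,216), square (289,144), bar (324,217), cross (363,145), triangle (388,218). All three plugs are in the tray. Moving on to the round key.

>>> servo_tool(motion=[[0,0,-11,30,0,-0.01,0.01],[0,0,-11,30,0,0,0],[0,0,-11,30,0,0,0],[0,0,-10,30,0,0,0],[0,0,0,0,0,0,0],[0,0,0,0,0,0,0]])

```text
time: 20.55
tool_pos: [501.0, -315.4, 70.6]
tcp_rot: [179.9, -0.3, 0.5]
ft_force: [0.5, 0.1, 0.5]
finger_gap: 0.1
```

```bash
python3 - <<'E'
from lib import *
plan(498.4,-322,46)
E
```

```text
at [ 500.96 -315.4    70.58] [179.87  -0.33   0.47] shift [-2.76  6.52 24.58] turn [ 0.   -0.01  0.01]
```

>>> servo_tool(motion=[[0,-2,6,10,0,0,0.01],[0,-1,0.5,10,0,0,0],[0,0,0,5,0,0,0],[0,0,0,4,0,0,0]])

```text
time: 20.95
tool_pos: [501.3, -325.7, 45.8]
tcp_rot: [179.5, -0.8, -0.1]
ft_force: [-0.7, 0.2, 0.9]
finger_gap: -0.1
```

>>> servo_tool(motion=[[0,-1,-2,4,0,0,0],[0,0,0,4,0,0,0],[0,0,0,3,0,0,0]])

```text
time: 21.25
tool_pos: [501.3, -325.1, 38.9]
tcp_rot: [179.4, -0.8, -0.2]
ft_force: [-19.0, 13.4, 43.2]
finger_gap: 0.3
```

Round key is down: firm stop at z≈39. Next keys get less force.

>>> servo_tool(motion=[[0,0,0,-15,0,0,0],[0,0,0,-15,0,0,0],[0,25,9,0,0.01,-0.01,0],[0,25,9,0,0,0,0],[0,0,0,0,0,0,0],[0,0,0,0,0,0,0]])

```text
time: 21.85
tool_pos: [551.5, -342.8, 72.2]
tcp_rot: [-179.9, -0.2, -0.2]
ft_force: [-0.2, -0.6, -0.1]
finger_gap: 0.0
```

```bash
python3 - <<'E'
from lib import *
plan(554.3,-344.3,46); P=pose(); print(sense()['ft_force'])
E
```

```text
at [ 551.51 -342.8    72.24] [-179.94   -0.23   -0.2 ] shift [ 2.69  1.52 26.25] turn [-0. -0. -0.]
[-0.21 -0.58 -0.07]
```

>>> servo_tool(motion=[[0,1,1,10,0,0,0],[0,0,0,10,0,0,0],[0,0,0,5,0,0,0],[0,0,0,4,0,0,0],[0,0,0,3,0,0,0]])

```text
time: 22.35
tool_pos: [551.3, -343.4, 39.1]
tcp_rot: [-179.9, -0.2, -0.2]
ft_force: [-10.3, 8.9, 31.9]
finger_gap: -0.2
```

>>> servo_tool(motion=[[0,0,0,-15,0,0,0],[0,0,0,-15,0,0,0],[0,-26,14,0,0,0,0],[0,-26,14,0,0,0,0],[0,0,0,0,0,0,0],[0,0,0,0,0,0,0]])

```text
time: 22.95
tool_pos: [498.3, -372.1, 73.5]
tcp_rot: [180.0, -0.4, -0.2]
ft_force: [-0.4, 0.3, -0.0]
finger_gap: -0.3
```

```bash
python3 - <<'E'
from lib import *
plan(498.4,-371.8,46); P=pose(); print(sense()['ft_force'])
E
```

```text
at [ 498.3  -372.08   73.45] [179.96  -0.36  -0.17] shift [-0.07 -0.3  27.45] turn [ 0.   -0.01 -0.  ]
[-0.4   0.28 -0.01]
```

>>> servo_tool(motion=[[0,-1,0,10,0,0,0],[0,0,0,10,0,0,0],[0,0,0,5,0,0,0],[0,0,0,4,0,0,0],[0,0,0,3,0,0,0]])

```text
time: 23.45
tool_pos: [499.5, -371.1, 39.2]
tcp_rot: [179.9, -0.4, -0.0]
ft_force: [-6.3, 0.7, 24.8]
finger_gap: 0.1
```

>>> servo_tool(motion=[[0,0,0,-20,0,0,0],[0,0,0,-45,0,0,0],[0,0,0,-45,0,0,0],[0,0,0,-45,0,0,0],[0,10,-40,-20,0,0,0],[0,10,-40,-20,0,0,0],[0,10,-40,-20,0,0,0],[0,10,-40,-20,0,0,0],[0,10,-40,-10,0,0,0],[0,10,-40,-10,0,0,0]])

```text
time: 24.45
tool_pos: [558.7, -124.8, 299.6]
tcp_rot: [-179.7, -0.1, -0.4]
ft_force: [0.7, 0.2, 0.9]
finger_gap: 0.3
```

>>> servo_tool(motion=[[85,10,-40,0,0,0,0],[85,10,-40,0,0,0,0],[85,10,-40,0,0,0,0],[85,5,-10,0,0,0,0],[85,0,0,0,0,0,0],[85,0,0,0,0,0,0]])

```text
time: 25.05
tool_pos: [596.9, 16.8, 302.3]
tcp_rot: [-179.6, -0.3, 0.1]
ft_force: [0.1, -0.3, -1.2]
finger_gap: 84.5
```

```bash
python3 - <<'E'
from lib import *
P=pose(); im=snapshot('wrist'); cv2.imwrite('pics/w11.png',im); np.savez('pics/w11.npz',R=P[0],t=P[1]); plan(600,0,300); print(sense()['tcp_rot'])
t=topplugs(); cv2.imwrite('pics/top11.png',t)
s=snapshot('scene'); cv2.imwrite('pics/scene11.png',s)
c=cv2.resize(im[0:300,170:470],(600,600),interpolation=cv2.INTER_CUBIC); cv2.imwrite('pics/c11.png',c)
E
```

```text
at [596.79  16.37 302.23] [-179.62   -0.33    0.03] shift [ 3.19 16.38  2.14] turn [-0.01 -0.01  0.  ]
[-179.62   -0.33    0.03]
top [335.31 230.05] 417 [510.32 -36.15]
top [252.97 186.58] 201 [624.11 173.82]
top [211.91 218.71] 150 [541.59 277.57]
top [321.72 220.2 ] 215 [535.79  -1.83]
top [345.24 242.4 ] 168 [478.64 -61.  ]
```

View pics/c11.png

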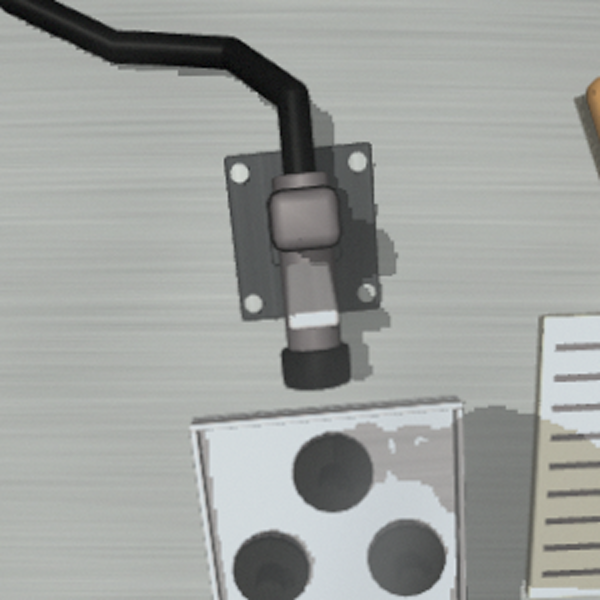

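Grip top at crop (305,218), i.e. picture (322,109). Trigger tip (white bar) at crop (313,319), i.e. (326,160). All three plugs are in the tray.

```bash
python3 - <<'E'
from lib import *
z=np.load('pics/w11.npz'); P=(z['R'],z['t'])
f=lambda x,y:(170+x/2,y/2)
for n,p,h in [('grip',f(305,218),152),('gripL',f(271,218),152),('gripR',f(340,218),152),('gripfar',f(305,189),152),('gripnear',f(305,249),152),('trigfar',f(313,312),144),('trignear',f(313,327),144),('nozzle',f(316,388),50),('pTL',f(225,157),5),('pTR',f(370,143),5),('pBR',f(381,308),5),('pBL',f(243,320),5)]: print(n,atz('wrist',p,h,P))
t=cv2.imread('pics/top11.png');s=cv2.imread('pics/scene11.png')
a=cv2.resize(t[130:270,280:380],None,fx=4,fy=4,interpolation=cv2.INTER_CUBIC)
b=cv2.resize(s[270:410,270:370],None,fx=4,fy=4,interpolation=cv2.INTER_CUBIC)
cv2.imwrite('pics/c12.png',np.hstack([a,b])[:560,:800])
E
```

```text
grip [677.94  13.72 152.  ]
gripL [677.93  26.34 152.  ]
gripR [677.98   0.74 152.  ]
gripfar [688.24  13.78 152.  ]
gripnear [666.74  13.66 152.  ]
trigfar [642.33  10.29 144.  ]
trignear [636.43  10.23 144.  ]
nozzle [591.12   6.34  50.  ]
pTL [710.04  56.1    5.  ]
pTR [717.36 -22.81   5.  ]
pBR [628.28 -31.68   5.  ]
pBL [621.2   47.72   5.  ]
```

View pics/c12.png

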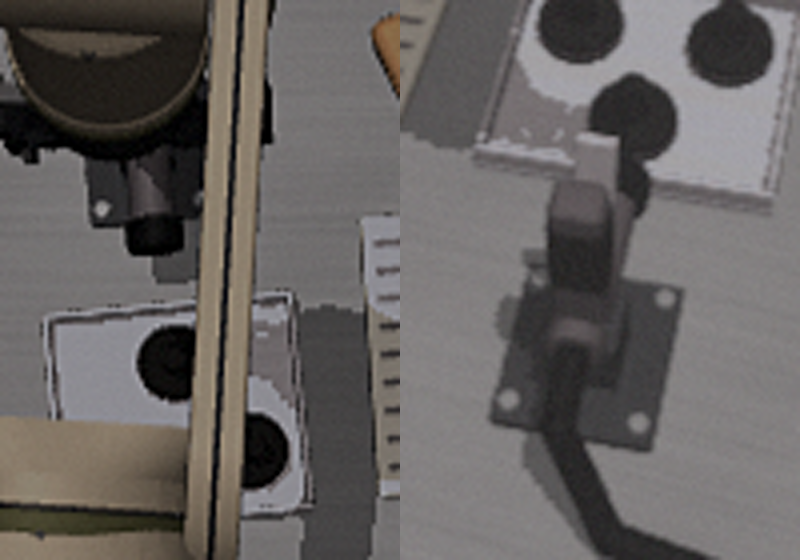

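>>> servo_tool(motion=[[85,0,0,0,0,0,-0.148],[85,0,0,0,0,0,-0.148],[85,0,0,0,0,0,-0.148],[85,0,0,0,0,0,-0.148],[85,0,0,0,0,0,-0.148],[85,0,0,0,0,0,-0.148],[85,0,0,0,0,0,-0.148],[85,0,0,0,0,0,-0.148],[85,0,0,0,0,0,-0.148],[85,0,0,0,0,0,-0.148]])

```text
time: 26.2
tool_pos: [595.0, -0.3, 302.9]
tcp_rot: [179.7, -0.3, 85.8]
ft_force: [-0.0, 0.6, 0.9]
finger_gap: 84.9
```

```bash
python3 - <<'E'
from lib import *
plan(670,13,250,95); print(sense()['joint_pos'])
print('grip top',tri(ray('scene',(315,317.5)),(ray('wrist',(322.5,109),(lambda z:(z['R'],z['t']))(np.load('pics/w11.npz'))))))
print('trig',tri(ray('scene',(319.5,305.7)),(ray('wrist',(326.5,160),(lambda z:(z['R'],z['t']))(np.load('pics/w11.npz'))))))
E
```

```text
at [594.96  -0.31 302.89] [179.66  -0.25  85.82] shift [18.51 73.56 53.4 ] turn [ 0.01 -0.   -0.16]
[-5.13  5.28 80.22  0.26 94.17 -0.92]
grip top (array([678.56,  15.53, 155.34]), [1.8, 1.8])
trig (array([638.83,  11.59, 135.9 ]), [1.5, 1.5])
```

>>> servo_tool(motion=[[85,5,20,0,0.01,0,-0.08],[85,5,20,0,0,0,-0.08],[85,5,20,25,0,0,0],[85,3,12,25,0,0,0],[85,0,0,0,0,0,0],[85,0,0,0,0,0,0]])

```text
time: 26.8
tool_pos: [667.7, 9.9, 253.7]
tcp_rot: [-179.9, -0.2, 95.0]
ft_force: [-0.3, 1.4, 0.2]
finger_gap: 85.0
```

```bash
python3 - <<'E'
from lib import *
plan(670,13.5,108,95)
E
```

```text
at [667.73   9.92 253.67] [-179.91   -0.16   95.01] shift [  2.97   2.81 145.67] turn [-0. -0.  0.]
```

>>> servo_tool(motion=[[85,3,2,30,0,0,0],[85,0,0,30,0,0,0],[85,0,0,20,0,0,0],[85,0,0,0,0,0,0],[85,0,0,0,0,0,0]])

```text
time: 27.3
tool_pos: [670.7, 8.4, 181.7]
tcp_rot: [179.5, -0.0, 94.7]
ft_force: [-0.2, 0.6, 0.0]
finger_gap: 84.9
```

```bash
python3 - <<'E'
from lib import *
plan(670,13.5,108,95); cv2.imwrite('pics/w13.png',snapshot('wrist'))
E
```

```text
at [670.72   8.39 181.72] [179.5   -0.02  94.7 ] shift [ 5.12 -0.95 73.72] turn [ 0.01 -0.   -0.01]
```

View pics/w13.png

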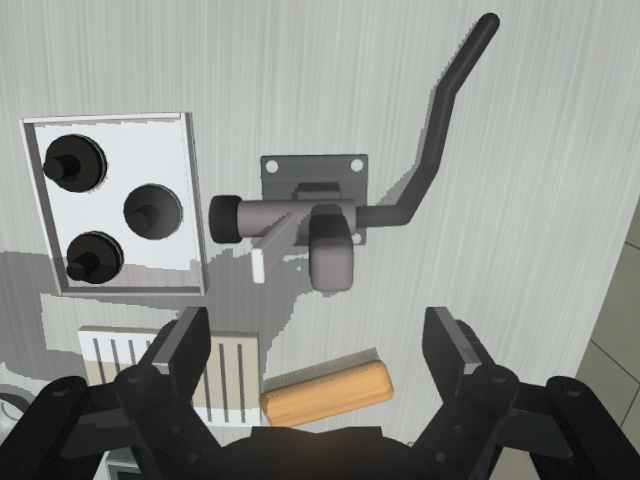

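Trigger tip (260,262) and grip (332,265) sit centred between the open fingers. Descending.

>>> servo_tool(motion=[[85,3,-0.5,25,0.01,0,-0.01],[85,2,-0.5,25,0,0,0],[85,0,0,15,0,0,0],[85,0,0,3,0,0,0],[85,0,0,0,0,0,0]])

```text
time: 27.85
tool_pos: [673.4, 12.7, 118.3]
tcp_rot: [179.5, 0.1, 95.3]
ft_force: [-0.6, 0.2, 0.3]
finger_gap: 85.2
```

```bash
python3 - <<'E'
from lib import *
plan(670,13.5,108,95); print(sense()['ft_force'])
E
```

```text
at [673.44  12.7  118.31] [179.5    0.09  95.3 ] shift [ 1.13 -3.45 10.28] turn [0.01 0.   0.01]
[-0.63  0.16  0.34]
```

>>> servo_tool(force=40, motion=[[85,1,-2.5,7,0.01,0,0.01],[85,0,-1,3,0,0,0],[60,0,0,0,0,0,0],[60,0,0,0,0,0,0],[60,0,0,0,0,0,0]])

```text
time: 28.35
tool_pos: [670.4, 13.2, 110.6]
tcp_rot: [-180.0, 0.1, 94.7]
ft_force: [-2.3, 0.0, -0.6]
finger_gap: 59.9
```

>>> servo_tool(motion=[[25,0,0,0,0,0,0],[25,0,0,0,0,0,0],[25,0,0,0,0,0,0],[25,0,0,0,0,0,0],[25,0,0,0,0,0,0],[25,0,0,0,0,0,0]])

```text
time: 28.95
tool_pos: [671.0, 13.2, 111.6]
tcp_rot: [179.9, 0.1, 94.8]
ft_force: [0.3, -0.3, 1.0]
finger_gap: 36.5
```

>>> servo_tool(force=60, motion=[[25,0,0,0,0,0,0],[25,0,0,0,0,0,0],[25,0,0,0,0,0,0],[25,0,0,0,0,0,0],[25,0,0,0,0,0,0],[25,0,0,0,0,0,0],[25,0,0,0,0,0,0]])

```text
time: 29.65
tool_pos: [671.1, 13.2, 111.7]
tcp_rot: [179.9, 0.1, 94.8]
ft_force: [-0.1, 0.1, 0.3]
finger_gap: 36.2
```

```bash
python3 - <<'E'
from lib import *
plan(670,13.5,110,95); print(sense()['ft_force'],sense()['finger_gap'])
P=pose(); im=snapshot('wrist'); cv2.imwrite('pics/w14.png',im)
E
```

```text
at [671.06  13.16 111.73] [179.93   0.15  94.76] shift [ 0.43 -1.03  1.73] turn [ 0.  0. -0.]
[-0.11  0.05  0.35] 36.195516112264364
```

>>> servo_tool(motion=[[25,0,0,0,0,0,0],[25,0,0,0,0,0,0],[25,0,0,0,0,0,0],[25,0,0,0,0,0,0],[25,0,0,0,0,0,0],[25,0,0,0,0,0,0],[25,0,0,0,0,0,0]])

```text
time: 30.4
tool_pos: [671.0, 13.2, 111.7]
tcp_rot: [179.9, 0.1, 94.8]
ft_force: [0.1, -0.2, 0.4]
finger_gap: 36.6
```

>>> servo_tool(motion=[[25,0,0,0,0,0,0],[25,0,0,0,0,0,0],[25,0,0,0,0,0,0],[25,0,0,0,0,0,0],[25,0,0,0,0,0,0],[25,0,0,0,0,0,0],[25,0,0,0,0,0,0],[25,0,0,0,0,0,0]])

```text
time: 31.2
tool_pos: [671.0, 13.2, 111.7]
tcp_rot: [179.9, 0.1, 94.8]
ft_force: [-0.3, -0.5, 0.8]
finger_gap: 37.0
```

View pics/w14.png

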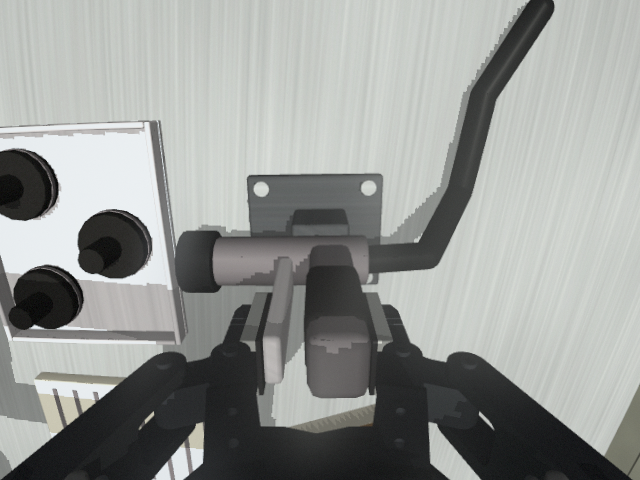

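Trigger (275,330) is squeezed against its stop; the gap stayed at about 36.5 mm when the force went from 40 to 60 N. Releasing, then a second squeeze.

>>> servo_tool(motion=[[75,0,0,0,0,0,0],[75,0,0,0,0,0,0],[75,0,0,0,0,0,0],[75,0,0,0,0,0,0],[75,0,0,0,0,0,0],[75,0,0,0,0,0,0],[75,0,0,0,0,0,0],[75,0,0,0,0,0,0],[75,0,0,0,0,0,0],[75,0,0,0,0,0,0]])

```text
time: 32.2
tool_pos: [672.1, 13.1, 112.5]
tcp_rot: [179.8, 0.1, 94.7]
ft_force: [-0.7, -0.3, 0.2]
finger_gap: 74.7
```

>>> servo_tool(motion=[[25,0,0,0,0,0,0],[25,0,0,0,0,0,0],[25,0,0,0,0,0,0],[25,0,0,0,0,0,0],[25,0,0,0,0,0,0],[25,0,0,0,0,0,0],[25,0,0,0,0,0,0],[25,0,0,0,0,0,0],[25,0,0,0,0,0,0],[25,0,0,0,0,0,0]])

```text
time: 33.2
tool_pos: [671.1, 13.0, 112.8]
tcp_rot: [179.9, 0.2, 94.8]
ft_force: [0.5, 0.9, 0.9]
finger_gap: 36.5
```

>>> servo_tool(motion=[[25,0,0,0,0,0,0],[25,0,0,0,0,0,0],[25,0,0,0,0,0,0],[25,0,0,0,0,0,0],[25,0,0,0,0,0,0],[25,0,0,0,0,0,0],[25,0,0,0,0,0,0],[25,0,0,0,0,0,0],[25,0,0,0,0,0,0],[25,0,0,0,0,0,0]])

```text
time: 34.2
tool_pos: [671.1, 13.0, 112.8]
tcp_rot: [179.9, 0.2, 94.8]
ft_force: [0.4, 0.1, 0.9]
finger_gap: 36.4
```

>>> servo_tool(motion=[[25,0,0,0,0,0,0],[25,0,0,0,0,0,0],[25,0,0,0,0,0,0],[25,0,0,0,0,0,0],[25,0,0,0,0,0,0],[25,0,0,0,0,0,0],[25,0,0,0,0,0,0],[25,0,0,0,0,0,0]])

```text
time: 35.0
tool_pos: [671.1, 13.0, 112.8]
tcp_rot: [179.9, 0.2, 94.8]
ft_force: [-0.2, 0.2, 1.3]
finger_gap: 36.4
```

>>> servo_tool(motion=[[85,0,0,0,0,0,0],[85,0,0,0,0,0,0],[85,0,0,0,0,0,0],[85,0,0,0,0,0,0],[85,0,0,0,0,0,0],[85,0,0,0,0,0,0],[85,0,0,0,0,0,0],[85,0,0,0,0,0,0]])

```text
time: 35.8
tool_pos: [671.5, 13.1, 112.4]
tcp_rot: [179.9, 0.1, 94.7]
ft_force: [0.0, 0.5, 0.9]
finger_gap: 85.1
```

```bash
python3 - <<'E'
from lib import *
P=pose(); im=wplugs(P,16); cv2.imwrite('pics/w15.png',im); plan(670,13.5,250,95); print(sense()['joint_pos'])
E
```

```text
w [305.56 220.95] [ 250  209   97   29 1134] [663.46  23.29]
w [111.43 244.83] [  78  211   69   67 3522] [531.19  -4.51]
w [198.11 263.29] [ 176  230   45   62 1957] [591.67 -13.11]
w [327.71 286.7 ] [ 303  245   58  100 3558] [682.43 -23.47]
w [ 46.6  295.95] [  14  269   60   59 2018] [476.42 -49.62]
at [671.52  13.07 112.44] [179.85   0.14  94.68] shift [   0.22   -1.13 -137.56] turn [ 0.    0.   -0.01]
[-3.19 22.67 79.99 -0.12 77.17 -7.85]
```

>>> servo_tool(motion=[[85,0,0,-25,0,0,0],[85,0,0,-35,0,0,0],[85,0,0,-40,0,0,0],[85,0,0,-40,0,0,0],[0,0,0,0,0,0,0.148],[0,0,0,0,0,0,0.148],[0,0,0,0,0,0,0.148],[0,0,0,0,0,0,0.148],[0,0,0,0,0,0,0.148],[0,0,0,0,0,0,0.148]])

```text
time: 36.85
tool_pos: [671.0, 13.4, 258.9]
tcp_rot: [179.8, -0.1, 43.0]
ft_force: [-0.0, -1.2, -0.3]
finger_gap: -0.1
```

>>> servo_tool(motion=[[0,0,0,0,0,0,0.148],[0,0,0,0,0,0,0.148],[0,0,0,0,0,0,0.148],[0,0,0,0,0,0,0.148],[0,0,0,0,0,0,0.148],[0,-13,40,0,0,0,0],[0,-13,40,0,0,0,0],[0,-13,40,0,0,0,0],[0,-13,40,0,0,0,0],[0,0,0,0,0,0,0]])

```text
time: 37.85
tool_pos: [616.8, -149.4, 258.9]
tcp_rot: [179.9, -0.3, -0.2]
ft_force: [0.8, 0.8, -0.2]
finger_gap: 0.1
```

```bash
python3 - <<'E'
from lib import *
plan(554,-400,100)
E
```

```text
at [ 616.81 -149.4   258.89] [179.87  -0.27  -0.21] shift [-62.64 250.46 159.19] turn [ 0.   -0.01 -0.  ]
```

>>> servo_tool(motion=[[0,-10,40,0,0,0,0],[0,-10,40,0,0,0,0],[0,-10,40,20,0,0,0],[0,-10,40,20,0,0,0],[0,-10,40,20,0,0,0],[0,-10,40,25,0,0,0],[0,0,0,35,0,0,0],[0,0,0,30,0,0,0],[0,0,0,10,0,0,0],[0,0,0,0,0,0,0]])

```text
time: 38.85
tool_pos: [558.2, -398.2, 97.2]
tcp_rot: [179.8, -0.8, -0.2]
ft_force: [0.3, 0.3, -0.1]
finger_gap: -0.1
```

```bash
python3 - <<'E'
from lib import *
plan(554,-400,46); topplugs()
E
```

```text
at [ 558.23 -398.19   97.24] [179.76  -0.75  -0.23] shift [-4.89  1.61 51.19] turn [ 0.   -0.01 -0.  ]
top [211.95 218.69] 149 [541.63 277.47]
top [323.41 220.34] 271 [535.42  -6.11]
top [342.13 242.36] 272 [478.81 -53.15]
top [308.77 245.7 ] 274 [470.86  31.16]
```

>>> servo_tool(motion=[[0,-3,1,18,0,-0.01,0],[0,-1,0,10,0,0,0],[0,0,0,0,0,0,0]])

```text
time: 39.2
tool_pos: [557.8, -400.0, 73.2]
tcp_rot: [179.5, -0.5, -0.1]
ft_force: [0.0, -0.6, -0.4]
finger_gap: -0.1
```

```bash
python3 - <<'E'
from lib import *
plan(554,-400,46)
E
```

```text
at [ 557.8  -400.04   73.22] [179.47  -0.49  -0.1 ] shift [-4.03 -0.29 27.18] turn [ 0.01 -0.01 -0.  ]
```

>>> servo_tool(motion=[[0,-3,0,10,0,0,0],[0,-1,0,10,0,0,0],[0,0,0,5,0,0,0],[0,0,0,4,0,0,0],[0,0,0,3,0,0,0]])

```text
time: 39.7
tool_pos: [555.1, -400.9, 41.0]
tcp_rot: [179.3, -0.6, -0.1]
ft_force: [-0.7, 1.3, 4.2]
finger_gap: -0.1
```

>>> servo_tool(motion=[[0,0,0,2,0,0,0],[0,0,0,1,0,0,0]])

```text
time: 39.9
tool_pos: [555.2, -400.9, 39.5]
tcp_rot: [179.4, -0.6, -0.1]
ft_force: [-6.5, 4.8, 12.6]
finger_gap: -0.1
```

>>> servo_tool(motion=[[0,0,0,1.5,0,0,0]])

```text
time: 40.0
tool_pos: [555.2, -401.0, 39.5]
tcp_rot: [179.4, -0.6, -0.1]
ft_force: [-6.2, 5.5, 13.3]
finger_gap: -0.3
```

>>> servo_tool(motion=[[0,0,0,-15,0,0,0],[0,0,0,-35,0,0,0],[0,0,0,-45,0,0,0],[0,0,0,-30,0,0,0],[50,-6,-43,0,0,0,0],[50,-6,-43,0,0,0,0],[50,-6,-43,0,0,0,0],[50,-6,-43,0,0,0,0],[50,-6,-43,0,0,0,0],[50,-6,-43,0,0,0,0]])

```text
time: 41.0
tool_pos: [520.2, -141.1, 174.6]
tcp_rot: [178.9, -1.4, -0.5]
ft_force: [1.0, -0.3, 1.2]
finger_gap: 49.8
```

>>> servo_tool(motion=[[50,-20,-40,0,0,0,0],[50,-20,-40,0,0,0,0],[50,0,0,15,0,0,0],[50,0,0,0,0,0,0]])

```text
time: 41.4
tool_pos: [480.7, -53.1, 160.6]
tcp_rot: [178.9, -1.8, -0.2]
ft_force: [-0.2, 0.3, 0.0]
finger_gap: 49.9
```

```bash
python3 - <<'E'
from lib import *
P=pose(); wplugs(P,16); plan(480,-53,24)
E
```

```text
w [605.91 146.85] [ 585   81   42  141 2686] [ 540.14 -287.15]
w [248.74 155.04] [ 218  124   63   63 3122] [532.42  -4.67]
w [310.11 226.35] [ 283  198   54   58 2518] [476.06 -50.49]
w [212.93 239.3 ] [ 189  209   48   57 1965] [466.02  27.75]
at [481.53 -53.44 161.98] [178.9   -1.86  -0.24] shift [ -6.02  -3.07 137.82] turn [ 0.02 -0.03 -0.  ]
```

>>> servo_tool(motion=[[50,-4,-1,35,0.02,-0.03,0],[50,-2,0,35,0,0,0],[50,0,0,35,0,0,0],[50,0,0,15,0,0,0],[50,0,0,5,0,0,0],[50,0,0,0,0,0,0]])

```text
time: 42.05
tool_pos: [484.6, -60.9, 39.6]
tcp_rot: [179.9, -0.7, -0.7]
ft_force: [0.1, -0.4, -0.6]
finger_gap: 49.8
```

```bash
python3 - <<'E'
from lib import *
plan(478.5,-52,26)
E
```

```text
at [484.61 -60.88  39.61] [179.88  -0.7   -0.68] shift [-6.38 -8.83 13.52] turn [ 0.   -0.01 -0.01]
```

>>> servo_tool(force=60, motion=[[50,-4,-8,3,0,-0.01,-0.01],[50,-2,-1,5,0,0,0],[50,-1,0,5,0,0,0],[50,0,0,2,0,0,0],[10,0,0,0,0,0,0],[10,0,0,0,0,0,0],[10,0,0,0,0,0,0],[10,0,0,0,0,0,0],[10,0,0,0,0,0,0]])

```text
time: 42.95
tool_pos: [481.5, -52.6, 28.6]
tcp_rot: [179.8, -0.5, -0.1]
ft_force: [0.5, -0.4, -0.4]
finger_gap: 15.2
```

>>> servo_tool(motion=[[10,0,0,-40,0,0,0],[10,0,0,-40,0,0,0],[10,23,26,0,0,0,0],[10,23,26,0,0,0,0],[10,23,26,0,0,0,0],[10,23,26,0,0,0,0],[10,21,24,0,0,0,0],[10,0,0,25,0,0,0],[10,0,0,0,0,0,0]])

```text
time: 43.85
tool_pos: [598.0, -185.9, 88.3]
tcp_rot: [179.7, -0.7, -0.0]
ft_force: [-0.9, 0.3, -2.1]
finger_gap: 15.5
```

```bash
python3 - <<'E'
from lib import *
plan(599,-184,37); print(sense()['finger_gap'])
E
```

```text
at [ 597.98 -185.9    88.33] [179.69  -0.67  -0.02] shift [ 0.42 -2.18 51.33] turn [ 0.01 -0.01 -0.  ]
15.523497699836797
```

>>> servo_tool(motion=[[10,-1,-1,25,0.01,-0.01,0],[10,0,0,12,0,0,0],[10,0,0,6,0,0,0],[10,0,0,0,0,0,0]])

```text
time: 44.25
tool_pos: [597.7, -184.6, 46.5]
tcp_rot: [-179.8, -0.2, 0.0]
ft_force: [-0.0, -1.8, -0.0]
finger_gap: 15.5
```

>>> servo_tool(motion=[[10,0,0,6,0,0,0],[10,0,0,3,0,0,0],[10,0,0,1,0,0,0]])

```text
time: 44.55
tool_pos: [599.3, -184.5, 38.9]
tcp_rot: [-179.9, -0.4, 0.1]
ft_force: [-0.3, -1.7, -0.2]
finger_gap: 15.3
```

Lower the last 2 mm, release, and go to the plug at (471,31).

>>> servo_tool(motion=[[10,0,0,2,0,0,0],[10,0,0,1,0,0,0],[45,0,0,0,0,0,0],[45,0,0,0,0,0,0],[45,0,0,0,0,0,0],[45,0,0,-15,0,0,0],[45,0,0,-45,0,0,0],[45,0,0,-45,0,0,0],[45,0,0,-20,0,0,0],[45,0,0,0,0,0,0]])

```text
time: 45.55
tool_pos: [598.4, -184.8, 169.7]
tcp_rot: [-179.9, -0.4, 0.1]
ft_force: [0.2, -0.1, -0.7]
finger_gap: 45.0
```

>>> servo_tool(motion=[[50,-26,-40,0,0,0,0],[50,-26,-40,0,0,0,0],[50,-26,-40,0,0,0,0],[50,-26,-40,0,0,0,0],[50,-26,-40,0,0,0,0],[50,0,0,20,0,0,0],[50,0,0,20,0,0,0],[50,0,0,0,0,0,0],[50,0,0,0,0,0,0]])

```text
time: 46.45
tool_pos: [461.6, 22.0, 124.4]
tcp_rot: [-179.8, -0.4, 0.0]
ft_force: [-0.2, -0.5, -0.4]
finger_gap: 50.3
```

```bash
python3 - <<'E'
from lib import *
P=pose(); wplugs(P,16); topplugs(); plan(472,30.5,27)
E
```

```text
w [351.54 120.99] [ 323   89   62   73 3074] [535.4    0.21]
w [300.36 221.41] [ 268  189   64   66 3370] [468.12  33.85]
top [393.8  195.12] 281 [ 599.3  -186.06]
top [264.08 247.43] 129 [467.21 144.1 ]
top [211.91 218.71] 150 [541.59 277.57]
at [461.93  21.76 124.73] [-179.85   -0.4    -0.01] shift [ 9.38 -8.48 97.82] turn [-0.   -0.01 -0.  ]
```

>>> servo_tool(motion=[[50,4,-5,35,0,-0.01,0],[50,2,-4,30,0,0,0],[50,0,0,12,0,0,0],[50,0,0,5,0,0,0],[50,0,0,0,0,0,0]])

```text
time: 47.05
tool_pos: [473.9, 28.8, 46.4]
tcp_rot: [-179.9, -0.3, -0.2]
ft_force: [-1.1, 0.0, -0.2]
finger_gap: 50.0
```

```bash
python3 - <<'E'
from lib import *
plan(471,32,25)
E
```

```text
at [473.95  28.83  46.36] [-179.9    -0.33   -0.2 ] shift [-3.08 -3.13 21.34] turn [-0.   -0.01 -0.  ]
```

>>> servo_tool(motion=[[50,-2,-2,9,0,-0.01,0],[50,-1,-1,7,0,0,0],[50,-1,0,3,0,0,0],[50,0,0,2,0,0,0],[10,0,0,0,0,0,0],[10,0,0,0,0,0,0],[10,0,0,0,0,0,0],[10,0,0,0,0,0,0],[10,0,0,0,0,0,0]])

```text
time: 47.95
tool_pos: [472.9, 31.5, 28.1]
tcp_rot: [-179.9, -0.1, -0.2]
ft_force: [-1.6, -0.6, -0.8]
finger_gap: 15.5
```

>>> servo_tool(motion=[[10,0,0,-40,0,0,0],[10,0,0,-45,0,0,0],[10,11,36,0,0,0,0],[10,11,36,0,0,0,0],[10,11,36,0,0,0,0],[10,11,36,0,0,0,0],[10,11,36,0,0,0,0],[10,11,33,0,0,0,0],[10,0,0,25,0,0,0],[10,0,0,0,0,0,0]])

```text
time: 48.95
tool_pos: [540.5, -190.5, 91.3]
tcp_rot: [180.0, -0.2, -0.1]
ft_force: [-1.0, -0.0, -1.9]
finger_gap: 15.2
```

```bash
python3 - <<'E'
from lib import *
plan(543,-187,36); print(sense()['finger_gap'])
E
```

```text
at [ 540.46 -190.52   91.29] [179.97  -0.2   -0.06] shift [ 2.34 -3.55 55.29] turn [ 0. -0. -0.]
15.215265196253556
```

>>> servo_tool(motion=[[10,0,-2,27,0,0,0],[10,0,0,14,0,0,0],[10,0,0,7,0,0,0],[10,0,0,3,0,0,0],[10,0,0,0,0,0,0]])

```text
time: 49.45
tool_pos: [542.1, -187.9, 42.2]
tcp_rot: [179.9, -0.3, 0.0]
ft_force: [-0.6, 0.3, -0.8]
finger_gap: 15.4
```

Lower 6 mm, release, then go to the last plug at (535,-4).

>>> servo_tool(motion=[[10,0,0,4,0,0,0],[10,0,0,2,0,0,0],[10,0,0,1.5,0,0,0]])

```text
time: 49.75
tool_pos: [544.1, -188.3, 37.0]
tcp_rot: [179.8, -0.5, 0.1]
ft_force: [-0.2, -0.1, -1.1]
finger_gap: 15.4
```

>>> servo_tool(motion=[[45,0,0,0,0,0,0],[45,0,0,0,0,0,0],[45,0,0,0,0,0,0],[45,0,0,-15,0,0,0],[45,0,0,-45,0,0,0],[45,0,0,-45,0,0,0],[45,0,0,0,0,0,0]])

```text
time: 50.45
tool_pos: [542.4, -187.8, 148.1]
tcp_rot: [179.8, -0.5, 0.1]
ft_force: [1.3, -0.9, 0.0]
finger_gap: 44.7
```

>>> servo_tool(motion=[[50,-1,-40,0,0,0,0],[50,-1,-40,0,0,0,0],[50,-1,-40,0,0,0,0],[50,-1,-40,0,0,0,0],[50,-1,-18,15,0,0,0],[50,0,0,0,0,0,0],[50,0,0,0,0,0,0]])

```text
time: 51.15
tool_pos: [541.8, -6.2, 143.8]
tcp_rot: [179.6, -1.4, -0.1]
ft_force: [-0.4, 0.1, 0.0]
finger_gap: 50.1
```

```bash
python3 - <<'E'
from lib import *
P=pose(); wplugs(P,16); topplugs(); plan(536,-4.5,25)
E
```

```text
w [563.96 157.07] [ 526  124   76   67 3613] [ 593.89 -189.72]
w [556.83 231.33] [ 525  201   65   60 3072] [ 536.51 -194.54]
w [309.   235.93] [ 283  208   54   60 2375] [533.55  -1.12]
top [276.07 209.63] 151 [563.83 114.29]
top [342.36 275.79] 310 [394.37 -52.99]
top [393.8  195.12] 281 [ 599.3  -186.06]
top [395.87 216.5 ] 274 [ 544.03 -190.21]
top [211.95 218.69] 149 [541.63 277.47]
at [541.63  -6.99 143.41] [179.62  -1.37  -0.17] shift [ -8.47  -3.26 118.23] turn [ 0.01 -0.02 -0.  ]
```

>>> servo_tool(motion=[[50,-5,-2,35,0.01,-0.02,0],[50,-3,-1,32,0,0,0],[50,-1,0,20,0,0,0],[50,0,0,8,0,0,0],[50,0,0,0,0,0,0]])

```text
time: 51.75
tool_pos: [537.7, -10.6, 50.3]
tcp_rot: [-179.9, -0.6, -0.6]
ft_force: [0.7, 1.0, 0.0]
finger_gap: 49.9
```

```bash
python3 - <<'E'
from lib import *
plan(536,-4,25)
E
```

```text
at [537.66 -10.63  50.32] [-179.91   -0.63   -0.61] shift [-2.01 -6.57 25.31] turn [-0.   -0.01 -0.01]
```

>>> servo_tool(motion=[[50,-2,-5,11,0,-0.01,-0.01],[50,-1,-1,8,0,0,0],[50,-1,0,4,0,0,0],[50,0,0,2,0,0,0],[10,0,0,0,0,0,0],[10,0,0,0,0,0,0],[10,0,0,0,0,0,0],[10,0,0,0,0,0,0],[10,0,0,0,0,0,0]])

```text
time: 52.65
tool_pos: [537.6, -5.2, 28.4]
tcp_rot: [-180.0, -0.4, -0.0]
ft_force: [0.4, -0.2, -1.2]
finger_gap: 15.9
```

>>> servo_tool(motion=[[10,0,0,-40,0,0,0],[10,0,0,-45,0,0,0],[10,-9,36,0,0,0,0],[10,-9,36,0,0,0,0],[10,-9,36,0,0,0,0],[10,-9,36,0,0,0,0],[10,-9,36,0,0,0,0],[10,0,0,25,0,0,0],[10,0,0,0,0,0,0]])

```text
time: 53.55
tool_pos: [490.8, -192.2, 92.3]
tcp_rot: [179.9, -0.6, 0.1]
ft_force: [-1.1, 1.3, -1.3]
finger_gap: 15.9
```

```bash
python3 - <<'E'
from lib import *
plan(488,-189,36); print(sense()['finger_gap'])
E
```

```text
at [ 490.83 -192.17   92.33] [179.87  -0.58   0.14] shift [-3.39 -3.31 56.29] turn [ 0.   -0.01  0.  ]
15.91665560580171
```

>>> servo_tool(motion=[[10,-3,-2,27,0,-0.01,0],[10,-1,0,14,0,0,0],[10,0,0,7,0,0,0],[10,0,0,3,0,0,0],[10,0,0,0,0,0,0]])

```text
time: 54.05
tool_pos: [489.5, -189.9, 43.4]
tcp_rot: [179.8, -0.2, 0.2]
ft_force: [0.4, -0.3, -0.5]
finger_gap: 15.6
```

>>> servo_tool(motion=[[10,0,0,5,0,0,0],[10,0,0,2,0,0,0],[10,0,0,2,0,0,0]])

```text
time: 54.35
tool_pos: [491.5, -190.4, 36.3]
tcp_rot: [179.7, -0.4, 0.3]
ft_force: [-0.0, -0.3, -0.3]
finger_gap: 15.5
```

>>> servo_tool(motion=[[45,0,0,0,0,0,0],[45,0,0,0,0,0,0],[45,0,0,0,0,0,0],[45,0,0,-15,0,0,0],[45,0,0,-45,0,0,0],[45,0,0,-45,0,0,0],[45,-10,0,-45,0,0,0],[45,0,0,0,0,0,0],[45,0,0,0,0,0,0]])

```text
time: 55.25
tool_pos: [479.8, -189.6, 198.0]
tcp_rot: [179.6, -0.5, 0.3]
ft_force: [-0.2, -0.8, -0.5]
finger_gap: 44.8
```

```bash
python3 - <<'E'
from lib import *
P=pose(); im=wplugs(P,28); cv2.imwrite('pics/w16.png',im); t=topplugs(); print(P[1])
E
```

```text
w [308.99  64.65] [ 279   33   61   64 3062] [ 594.43 -184.09]
w [502.49 120.75] [ 479   93   60   58 1582] [ 554.74 -341.74]
w [568.04 123.29] [ 544   96   59   57 1561] [ 554.54 -399.15]
w [313.42 136.67] [ 285  108   58   58 2634] [ 539.86 -187.66]
w [470.15 187.33] [ 446  164   57   52 1535] [ 499.29 -321.16]
w [528.53 189.06] [ 502  165   57   52 1679] [ 498.45 -373.45]
w [574.21 193.91] [ 556  166   48   51 1077] [ 494.79 -416.84]
w [312.64 197.3 ] [ 289  173   50   52 1905] [ 489.78 -187.14]
w [ 95.92 320.98] [  40  294   86   79 2192] [367.72  23.05]
w [ 67.58 348.45] [  40  314   66   60 1893] [334.88  60.06]
top [373.85 243.9 ] 196 [ 474.37 -133.2 ]
top [211.95 218.69] 149 [541.63 277.47]
[ 479.75 -189.6   197.97]
```

View pics/w16.png

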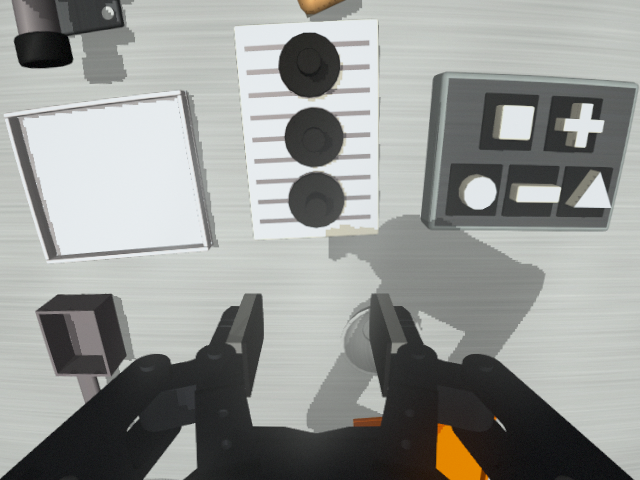

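All three plugs stand knob up on the board at (309,65), (314,137) and (316,199), clear of the edges. The tray is empty, the keys are up and the robot is clear of everything.

```bash
python3 -c "
from bench import *
print(sense()['time'],hand_in())"
```

```text
the job is handed in; nothing more can be done
55.35 None
```

The job is done and was handed in at 55.35 s; `hand_in()` gives no verdict.

- **Plugs to tray:** I found three dark drain plugs and stood all three, knob up, in the aluminium tray. The purple plug, orange tray and sealing ring were left alone.
- **Start keys:** I pressed round, square and bar in that order. Each stopped at about z = 39 mm with 25–43 N on the wrist. The round key's 43 N was firmer than I wanted; it came through the fingertips, and the 40 N limit is for the arm and gripper body.
- **Rinse gun:** I squeezed the trigger home twice with all plugs in the tray, with a full release between. Both squeezes stopped at a gap of about 36.5 mm, and raising the first from 40 to 60 N did not close it further. I estimate the first was held about 2.3 s and the second about 2.2–2.4 s.
- **End key:** The cross key stopped at z = 39.5 mm with 13 N.
- **Plugs to board:** All three now stand on the draining board.

**Last checks:** The final wrist picture shows the three plugs upright and wholly on the board, with the tray empty, the keys up and the gripper clear. In that last top picture the ring was where it had been throughout. I did not look again at the jar or most of the brush, but nothing came near them. The arm blocked the top camera's view of the board at the end, so the final plug placement rests on the wrist picture. Camera estimates of the same spots differed by up to about 5 mm during the run; that is small against the 8 mm or more of board margin.

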